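# Stack a spacer sleeve and a washer on a shaft, ready for its nut

### The arm

A 7-joint arm with a two-finger parallel gripper is mounted at the origin on the work surface. World frame = base frame: x ahead of the robot, y to its left, z up, the work surface at z = 0. Lengths are in mm, angles in degrees, forces in N, time in s.
With the tool pointing down it reaches from about 375 to 925 mm from the base axis. Payload 3.1 kg.
Tool frame: the origin (TCP) lies midway between the tips of the shut fingers; the grasp point (between the pads) lies 19 mm behind it; z points along the fingers, y is the line along which they close (so a half turn about z gives the same grasp; the last joint's range is limited). The gripper opens to 85 mm and grips with 20 to 120 N. Pads are 22 mm wide; open, the fingers measure 114 mm over their backs; the gripper's body (76 mm by 85 mm) begins 54 mm behind the grasp point. The pads swing forward as they close: fully open they stand 13 mm farther back than shut.
Start: joints at [-78.197, 21.939, 2.515, 91.553, -1.026, 66.532, -2.859], TCP at [194.424, 620.244, 231.269] pointing down, gripper open.
Joint ranges: [-149.38, 149.38], [-23.57, 123.04], [-84.95, 90], [0, 143.3], [-89.99, 269.99], [3.08, 112.72], [-163.45, 163.45]. Speed limits (degrees/s): [159.86, 159.86, 180, 180, 180, 180, 180].

### API

Orientations are given as [roll, pitch, yaw] about the fixed x, y, z axes, in that order (R = Rz(yaw) Ry(pitch) Rx(roll)).
In Python, from rig import r gives the robot as it stands.
- The arm moves only by the tool play_rows, never from a script. Its argument "rows" is a list of rows, each a list of 7 numbers: the shift along the tool's x, y, z normalised to -1 to 1, where 1 is 20 cm, then the turn, a rotation vector about the tool's x, y, z normalised to -1 to 1, where 1 is pi rad, then the opening, from -1 (shut) to 1 (fully open). A call has 1 to 8 rows; each row shifts and turns the commanded pose from where the row before left it, along the tool's axes as they then stand; what a row does not reach is not made up. A row lasts 1/10 s, in which the tool goes at most 50 mm and 8.59 degrees, less where a joint would pass 70% of its speed; a pose out of reach is approached as far as the arm can. A call with a number of a shift or a turn outside -1 to 1 is refused whole. A call with a gripper value outside its range is refused whole. The fingers move at their own pace and stop on an object; "squeeze" is the grip in N (left out, the last holds). Time passes only in rows, so rows that do not move let the fingers close. It gives the time, the measured TCP pose, the force, the opening and the grip force at its end, in the units of the state.
- r.get_state(): the state, without advancing time (a new reading comes with each control period).
- r.grab_frame(name): name is "side" or "top" or "wrist"; returns a dict with "color" (384x512x3 uint8, blue, green, red), "K" (3x3 intrinsics, pixels), "k1" (the pictures are not rectified: a ray, as slopes to the right and down, at radius r is drawn at 1 + k1 r^2 times it, then the intrinsics apply), "eye" and "attitude" of the camera in the world; the wrist camera has in their place "T_tool_cam" (4x4, takes a point from camera to tool coordinates, whose origin is the TCP and whose axes are the flange's). Camera axes: x right, y up, looking along -z (the intrinsics and any distortion apply to the point x, -y, -z); pixel columns grow to the right and rows downward; lengths in mm; the calibration is good to about 2 mm. A picture is of the moment at which its call begins: read the wrist's pose just before it. There is no depth.
- r.sign_off(): hands the job in; it is judged then, once.
The state is a dict: "time": time; "joint_pos": joint angles; "joint_velocities": joint speeds; "tau": joint torques, N m; "eef_pos": TCP position; "ee_rot": TCP orientation; "contact_force": force on the tool from outside, world axes, zero at the start; "moment": the same for the moment, N m; "opening": finger opening in mm; "grip_force": force on a finger pad.
Only numpy, scipy, OpenCV 4.12 (cv2) and the standard library are available. Lean on these libraries where they do the work, as an engineer would, in place of code of your own. Each camera call takes 0.05 s, during which the arm holds its last target. There are 200 camera calls.

### The job

Stand the spacer sleeve that lies in the wooden cradle on end on the black rubber mat and let go of it there, so that you can take it again from above; then slide it down over the upright shaft of the green bearing housing until it sits on the shoulder. Next put the wide flat washer onto the shaft, down flat on top of the sleeve, so that the shaft is ready for its nut (the nut stays off). Lower both parts down the shaft gently, do not let them drop, then let go, and leave the other things on the bench where they are.

Things in the scene. Friction and masses are not known exactly. Their poses are not given: they have to be found in the camera images.
- sleeve: plain aluminium spacer tube, 46 outside diameter, bore 29, 80 long, about 0.3 kg, both ends alike; it starts lying level in the cradle. Origin at its centre (middle of the bore); its z is the bore axis, either end may go down
- cradle: small wooden cradle, fixed: board 110 x 80, 6 thick, with two rails (70 long along its x, 8 wide, centred 15.5 either side of the middle) whose tops are 20 above the bench. The sleeve lies between the rails along the cradle's x, its axis 40 above the bench, centred within 8 along it. Origin under the board's centre
- mat: black rubber mat 150 x 150, 4 thick, fixed flat on the bench, empty at the start. Origin at the centre of its underside, z up
- washer: thick flat steel washer, 60 outside diameter, bore 29, 10 thick, about 0.17 kg, lying flat on the bench; wider and flatter than the bearing and the hex nut. Origin at its centre, z is its axis
- housing: bearing housing, fixed: square steel plate 130 x 130 x 12, a round green housing (110 diameter at the foot, 76 at its top, 38 high), a round steel shoulder 42 diameter with its top face 45 above the bench, and an upright steel shaft 25 diameter from there to 155 above the bench, the top 5 mm chamfered. Origin under the plate's centre, on the shaft's axis
- shoulder (a point): on the shaft's axis at the height of the shoulder's top face, 45 above the bench; z up. Seated, the sleeve's centre is 40 above this point and the washer's centre 85 above it
- shaft_tip (a point): centre of the shaft's top end, 155 above the bench
- nut: large steel hex nut, 50 across flats, 20 thick, lying flat; origin at its centre. Bystander: stays off the shaft
- bearing: ball bearing lying flat, 52 diameter, 20 bore, 15 thick; origin at its centre. Bystander
- wrench: open-ended wrench lying near the washer, between the robot and the left side, about 180 long along its x. Bystander
- screwdriver: screwdriver with black handle lying at the back, along its x, about 200 long. Bystander
- tin: low plain steel can, 68 diameter, 55 high, upright; origin under its centre. Bystander
- block: wooden block 90 x 60 x 35 high; origin under its centre. Bystander
- oiler: upright grey plastic bottle, 52 diameter, 140 high; origin under its centre. Bystander
Things that resemble listed ones, but are neither listed nor needed, are in the scene too. Leave any blue look-alike of the washer alone. Of the things that look like the housing, the smaller one is meant.

How it is judged (in metres and radians):
On the way, in this order (a step that is already met when the one before it is completed fails the run):
1. the sleeve stands on end on the rubber mat, let go (angle between the z axis of sleeve and the z axis of shoulder, either way round below 0.08 rad and horizontal distance between sleeve and mat below 0.07 m and z of sleeve in the frame of mat between 0.04 and 0.048 m and linear speed of sleeve below 0.02 m/s and contact force between sleeve and the fingers below 0.1 N), for 0.2 s.
2. the sleeve is on the shaft, down on the shoulder, with nothing under it (horizontal distance between sleeve and shoulder below 0.005 m and z of sleeve in the frame of shoulder between 0.037 and 0.043 m and angle between the z axis of sleeve and the z axis of shoulder, either way round below 0.08 rad), for 0.2 s.
At the end, for the whole second after the job is handed in: The sleeve stands on the shoulder and the washer lies flat on it: centres 40 and 85 mm above the shoulder, each within 3 mm, within 5 mm of the shaft axis and 0.08 rad of square to it; both let go and at rest; other loose things within 40 mm of where they were (all of step 2 and horizontal distance between washer and shoulder below 0.005 m and z of washer in the frame of shoulder between 0.082 and 0.088 m and angle between the z axis of washer and the z axis of shoulder, either way round below 0.08 rad and linear speed of each of sleeve, washer below 0.02 m/s); the robot touches nothing.
It fails at once if the sleeve or the washer drops down the shaft (faster than 0.5 m/s on it) ((horizontal distance between sleeve and shoulder below 0.012 m and z of sleeve in the frame of shoulder below 0.14 m and linear speed of sleeve above 0.5 m/s) or (horizontal distance between washer and shoulder below 0.012 m and z of washer in the frame of shoulder below 0.105 m and linear speed of washer above 0.5 m/s)).
It fails at once if another loose thing is shifted by more than 40 mm (distance of any of nut, bearing, wrench, screwdriver, tin, block, oiler from where it was at the start of the episode above 0.04 m).
It also fails if it takes over 72 s, if anything falls off the work surface, if the arm or the gripper's body presses on something with over 40 N, if the wrist force passes 120 N, or if a joint passes its speed limit or range.

## Working session

There is one attempt and no reset: what is moved stays moved. The work goes in short steps, Python scripts to look and compute and a tool call to move; the robot and the scene stay as the last step left them, time stands still between calls to the robot, and variables do not carry over. Pictures are saved under pics/ and viewed, at most 10 in all, crops included, and the job is handed in when it is done.

Besides the shell and the picture viewer there is one more tool, called after "Emit:" as name(argument=value, ...) on one line, values as JSON. play_rows: Moves the arm, as the interface text tells. Scaled input: -1 to 1 covers 20 cm each way for a shift and pi rad each way for a turn. Its arguments: {"type":"object","properties":{"rows":{"type":"array"},"squeeze":{"type":"number"}},"required":["rows"]}

```bash
ls; mkdir -p pics; python3 - <<'E'
from rig import r
import cv2,json,pickle
s=r.get_state();print(s)
for n in("top","side"):
    f=r.grab_frame(n);pickle.dump(f,open(n+".pkl","wb"));cv2.imwrite(f"pics/{n}0.png",cv2.resize(f["color"],(800,600),interpolation=cv2.INTER_CUBIC))
    print({k:v for k,v in f.items() if k!="color"})
E
```

```text
pics
{'time': 0.0, 'joint_pos': array([-78.19780002,  21.99373083,   2.51099569,  91.65014552,
        -1.0261249 ,  66.53066767,  -2.85793717]), 'joint_velocities': array([ 0.0177044 ,  0.03028197,  0.05099333, -0.00268079,  0.04682114,
       -0.07901519,  0.02998737]), 'tau': array([-6.30948307e-05, -4.33452272e+01,  1.02445375e+00, -2.49525225e+01,
        1.06957703e-02,  1.13465893e-02,  5.09276205e-06]), 'eef_pos': array([194.15281974, 619.33124196, 229.85833594]), 'ee_rot': array([-1.79848124e+02,  7.56282776e-03,  1.62600210e+02]), 'contact_force': array([ 0.15268955, -0.06356703, -1.12244321]), 'moment': array([0.01581262, 0.01332661, 0.01052212]), 'grip_force': 0.0, 'opening': 85.27315422003808}
{'K': array([[424.50352752,   0.        , 251.71768882],
       [  0.        , 424.50352752, 188.80433762],
       [  0.        ,   0.        ,   1.        ]]), 'k1': -0.025231548523205884, 'eye': array([2.42644258e+02, 7.33812384e-02, 1.43902641e+03]), 'attitude': array([ 10.47479205,  -0.36142267, -91.30507342])}
{'K': array([[354.95910091,   0.        , 250.53236511],
       [  0.        , 354.95910091, 196.54478178],
       [  0.        ,   0.        ,   1.        ]]), 'k1': -0.02383622251575402, 'eye': array([ 351.65864119, -573.90825531,  796.63924839]), 'attitude': array([ 40.79858969,   0.51951575, -13.40938523])}
```

View pics/top0.png

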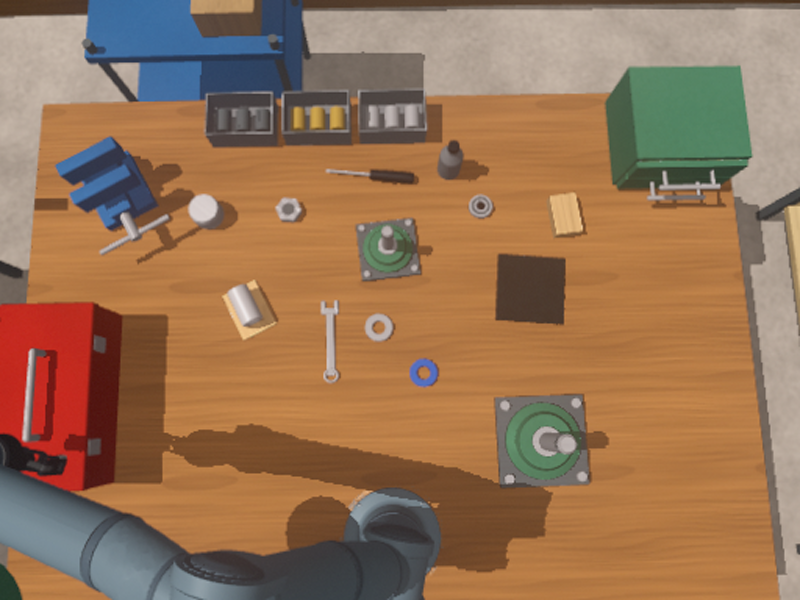

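View pics/side0.png

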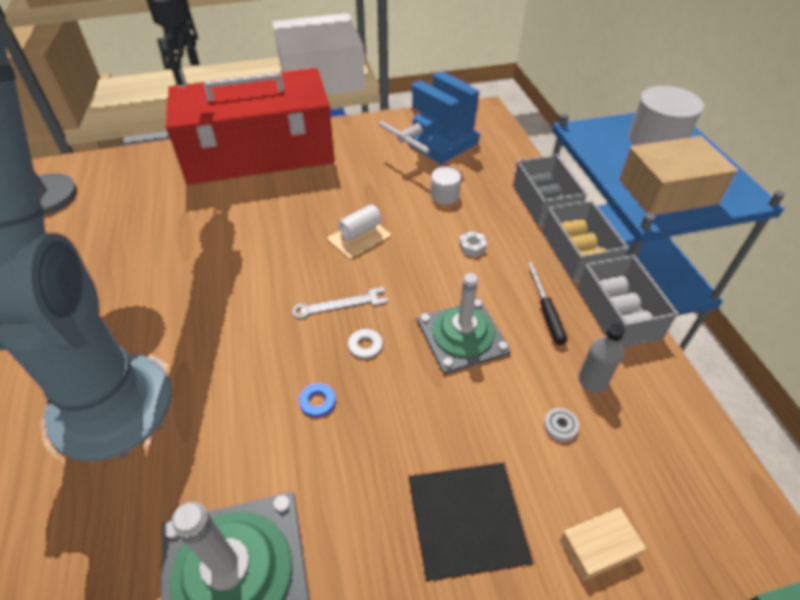

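The top view shows the sleeve in its cradle at (244,305), the washer at (379,327), the small housing's shaft tip at (388,232) and the mat centre at (531,289). All are in the 800x600 scale. The blue ring (424,372) and the large housing (545,440) are the decoys.

```bash
cat > h.py <<'E'
import numpy as np,cv2,pickle
from scipy.spatial.transform import Rotation as Ro
def cam(f,st=None):
    if "eye" in f: return Ro.from_euler("xyz",f["attitude"],degrees=True).as_matrix(),np.array(f["eye"])
    R=Ro.from_euler("xyz",st["ee_rot"],degrees=True).as_matrix();T=np.array(f["T_tool_cam"])
    return R@T[:3,:3],R@T[:3,3]+st["eef_pos"]
def dist(f): return np.array([f["k1"],0,0,0,0.])
def unproj(f,uv,z,st=None):
    R,e=cam(f,st);p=cv2.undistortPoints(np.array(uv,float).reshape(-1,1,2),f["K"],dist(f)).reshape(-1,2)
    d=np.c_[p[:,0],-p[:,1],-np.ones(len(p))]@R.T
    return e+d*((z-e[2])/d[:,2])[:,None]
def proj(f,P,st=None):
    R,e=cam(f,st);q=(np.atleast_2d(P)-e)@R*[1,-1,-1]
    return cv2.projectPoints(q,np.zeros(3),np.zeros(3),f["K"],dist(f))[0].reshape(-1,2)
def tri(fs,uvs,sts):
    A=np.zeros((3,3));b=np.zeros(3)
    for f,uv,st in zip(fs,uvs,sts):
        R,e=cam(f,st);p=cv2.undistortPoints(np.array(uv,float).reshape(1,1,2),f["K"],dist(f))[0,0]
        d=R@[p[0],-p[1],-1];d/=np.linalg.norm(d);M=np.eye(3)-np.outer(d,d);A+=M;b+=M@e
    return np.linalg.solve(A,b)
E
python3 - <<'E'
from h import *
t=pickle.load(open("top.pkl","rb"));s=pickle.load(open("side.pkl","rb"))
k=512/800
for n,a,z in[("sleeve top line",(244,305),63),("washer",(379,327),10),("tip",(388,232),155),("plate",(389,249),12),("mat",(531,289),4),("boardcorner1",(222,296),6),("c2",(256,281),6),("c3",(276,322),6),("c4",(243,339),6),
 ("plate c",(357,224),12),("plate c",(414,219),12),("plate c",(421,275),12),("plate c",(364,281),12),("nut",(289,209),20),("wrench a",(330,303),5),("wr b",(331,378),5),("blue",(424,372),10)]:
    print("top",n,unproj(t,np.array(a)*k,z)[0].round(1))
for n,a,z in[("washer",(366,343),10),("tip",(470,280),155),("mat",(470,520),4)]:
    print("side",n,unproj(s,np.array(a)*k,z)[0].round(1))
c=t["color"][120:260,135:375];cv2.imwrite("pics/tc.png",cv2.resize(c,None,fx=3.33,fy=3.33,interpolation=cv2.INTER_CUBIC))
E
```

```text
top sleeve top line [482.2 300.1  63. ]
top washer [436.6  17.7  10. ]
top tip [608.4  -5.7 155. ]
top plate [610.1  -7.7  12. ]
top mat [ 514.6 -319.5    4. ]
top boardcorner1 [513.2 361.3   6. ]
top c2 [545.3 287.    6. ]
top c3 [453.  242.1   6. ]
top c4 [417.3 313.4   6. ]
top plate c [669.1  62.4  12. ]
top plate c [678.  -65.1  12. ]
top plate c [549.7 -76.9  12. ]
top plate c [538.9  48.7  12. ]
top nut [704.7 213.2  20. ]
top wrench a [492.7 124.2   5. ]
top wr b [329.1 123.    5. ]
top blue [337.1 -77.   10. ]
side washer [438.8  17.2  10. ]
side tip [609.2  -8.3 155. ]
side mat [ 519.  -322.1    4. ]
```

```bash
cat > plan.py <<'E'
from h import *
from rig import r
def plan(p,rot,grip,s=None,v=45,w=8,show=True):
    """rows from measured pose to target; rot = Rotation or rpy deg (None keeps)"""
    s=s or r.get_state();R0=Ro.from_euler("xyz",s["ee_rot"],degrees=True)
    R1=R0 if rot is None else rot if isinstance(rot,Ro) else Ro.from_euler("xyz",rot,degrees=True)
    d=np.array(p,float)-s["eef_pos"];rv=(R0.inv()*R1).as_rotvec()
    n=int(max(1,np.ceil(max(np.linalg.norm(d)/v,np.degrees(np.linalg.norm(rv))/w))))
    out=[]
    for k in range(n):
        Rk=R0*Ro.from_rotvec(rv*k/n)
        out.append([round(float(x),4) for x in np.r_[Rk.inv().apply(d/n)/200,rv/n/np.pi,grip]])
    if show: print(n);[print(o,end=",\n") for o in out]
    return {"eef_pos":np.array(p,float),"ee_rot":R1.as_euler("xyz",degrees=True)}
E
python3 - <<'E'
from plan import *
s=plan([194,610,300],None,1)
plan([475,297,280],[180,0,206],1,s=s)
E
```

```text
2
[-0.0067, -0.023, -0.1749, 0.0, 0.0, 0.0, 1.0],
[-0.0067, -0.023, -0.1749, 0.0, 0.0, 0.0, 1.0],
10
[-0.1809, -0.1073, 0.0103, -0.0001, -0.0, -0.0241, 1.0],
[-0.1722, -0.1207, 0.0103, -0.0001, -0.0, -0.0241, 1.0],
[-0.1626, -0.1334, 0.0102, -0.0001, -0.0, -0.0241, 1.0],
[-0.152, -0.1453, 0.0102, -0.0001, -0.0, -0.0241, 1.0],
[-0.1406, -0.1564, 0.0102, -0.0001, -0.0, -0.0241, 1.0],
[-0.1284, -0.1666, 0.0102, -0.0001, -0.0, -0.0241, 1.0],
[-0.1154, -0.1758, 0.0101, -0.0001, -0.0, -0.0241, 1.0],
[-0.1018, -0.1841, 0.0101, -0.0001, -0.0, -0.0241, 1.0],
[-0.0875, -0.1912, 0.0101, -0.0001, -0.0, -0.0241, 1.0],
[-0.0728, -0.1973, 0.01, -0.0001, -0.0, -0.0241, 1.0],
```

View pics/tc.png

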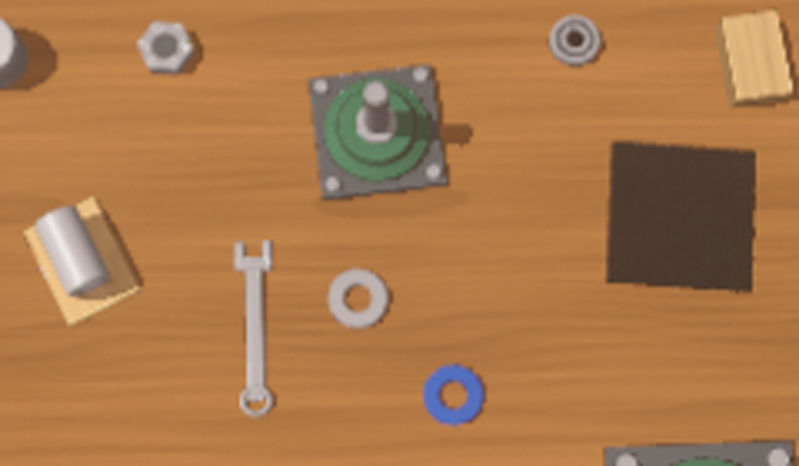

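The crop confirms the layout: sleeve at (72,251), wrench left of the washer, washer at (358,298), shaft tip at (376,95). Next I move the arm above the cradle.

Emit:
play_rows(rows=[[-0.007, -0.023, -0.175, 0, 0, 0, 1], [-0.007, -0.023, -0.175, 0, 0, 0, 1], [-0.181, -0.107, 0.01, 0, 0, -0.024, 1], [-0.172, -0.121, 0.01, 0, 0, -0.024, 1], [-0.163, -0.133, 0.01, 0, 0, -0.024, 1], [-0.152, -0.145, 0.01, 0, 0, -0.024, 1], [-0.141, -0.156, 0.01, 0, 0, -0.024, 1], [-0.128, -0.167, 0.01, 0, 0, -0.024, 1]])

```text
time: 0.9
eef_pos: [363.6, 421.0, 288.7]
ee_rot: [-180.0, -0.0, -171.3]
contact_force: [0.7, -0.1, 0.7]
opening: 85.1
grip_force: 0.0
```

Emit:
play_rows(rows=[[-0.115, -0.176, 0.01, 0, 0, -0.024, 1], [-0.102, -0.184, 0.01, 0, 0, -0.024, 1], [-0.088, -0.191, 0.01, 0, 0, -0.024, 1], [-0.073, -0.197, 0.01, 0, 0, -0.024, 1], [0, 0, 0, 0, 0, 0, 1], [0, 0, 0, 0, 0, 0, 1]])

```text
time: 1.5
eef_pos: [475.5, 295.7, 280.7]
ee_rot: [-180.0, -0.1, -154.5]
contact_force: [-0.4, 0.2, 0.7]
opening: 85.5
grip_force: 0.0
```

```bash
python3 - <<'E'
from plan import *
s=r.get_state();f=r.grab_frame("wrist");pickle.dump((f,s),open("w1.pkl","wb"))
print(s["eef_pos"],s["ee_rot"],s["joint_pos"].round(1),f["K"],f["k1"],f["T_tool_cam"])
cv2.imwrite("pics/w1.png",cv2.resize(f["color"],(800,600)))
print(proj(f,[[482,300,63]],s)*1.5625)
E
```

```text
[475.54988835 295.69046441 280.69426845] [-1.79996339e+02 -7.10689334e-02 -1.54457015e+02] [-47.8   9.8  13.2 101.4  -2.4  69.1  81.6] [[336.96686558   0.         250.21486533]
 [  0.         336.96686558 189.02686206]
 [  0.           0.           1.        ]] -0.011858912157426833 [[-3.16963190e-05  9.53185508e-01  3.02386154e-01  7.65488078e+01]
 [ 9.99999938e-01  1.36315781e-04 -3.24875688e-04  1.24670059e-01]
 [-3.50886802e-04  3.02386125e-01 -9.53185453e-01 -1.41716151e+02]
 [ 0.00000000e+00  0.00000000e+00  0.00000000e+00  1.00000000e+00]]
[[392.20914181 255.11470736]]
```

View pics/w1.png

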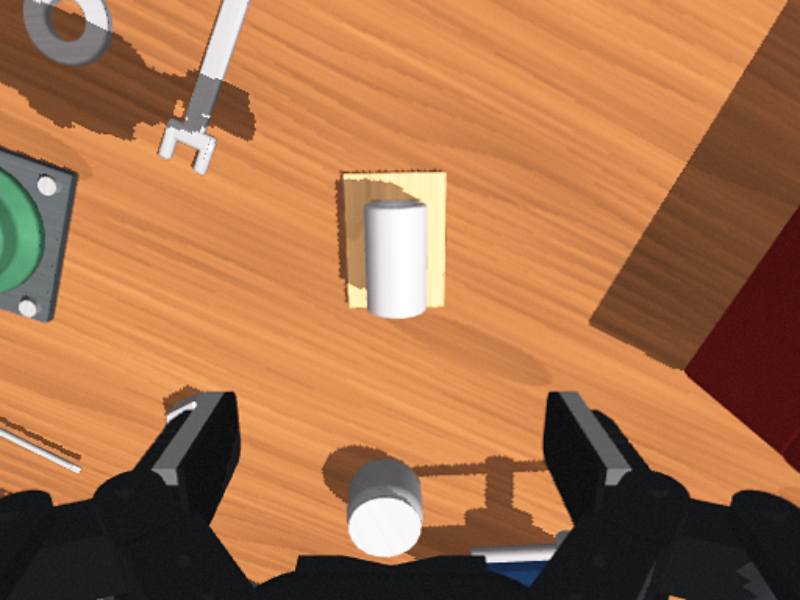

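The wrist view shows the sleeve at columns 366–427: near end rim at (395,207), far end at (397,318), sides nearly vertical. The board corners are at (343,173), (446,173), (444,306) and (348,307).

```bash
python3 - <<'E'
from plan import *
f,s=pickle.load(open("w1.pkl","rb"));k=.64
u=lambda a,z:unproj(f,np.array(a)*k,z,s)
e=u([(395,207),(397,318)],63);d=e[1]-e[0];print(e,np.linalg.norm(d),np.degrees(np.arctan2(d[1],d[0])),e.mean(0))
a=u([(395,215),(397.3,305)],40);d=a[1]-a[0];print("axis",a,np.degrees(np.arctan2(d[1],d[0])))
w=u([(365,260),(427,260)],40);print(np.linalg.norm(w[1]-w[0]))
c=u([(343,173),(446,173),(444,306),(348,307)],6);print("board",c,c.mean(0),c[3]-c[0],c[2]-c[1])
for x in(c[3]-c[0],c[2]-c[1]):print(np.degrees(np.arctan2(x[1],x[0])),np.linalg.norm(x))
print("washer",u([(67,17)],10))
E
```

```text
[[450.94615683 287.23845875  63.        ]
 [522.66521232 323.32371014  63.        ]] 80.28554220893213 26.70913253342542 [486.80568457 305.28108445  63.        ]
axis [[459.00824404 291.30778681  40.        ]
 [520.45200859 322.79843924  40.        ]] 27.135673634011006
46.25969636312401
board [[451.69070024 243.45816254   6.        ]
 [417.34302738 315.33406463   6.        ]
 [514.55685416 363.69604861   6.        ]
 [549.91704232 291.7249426    6.        ]] [483.37690603 303.55330459   6.        ] [98.22634208 48.26678006  0.        ] [97.21382678 48.36198398  0.        ]
26.16872914519062 109.44448974302777
26.449449848335064 108.57904775997044
washer [[436.40274877  22.78250994  10.        ]]
```

Emit:
play_rows(rows=[[0, 0, 0, 0.045, 0, 0, 1], [0, 0, 0, 0.045, 0, 0, 1], [0, 0, 0, 0.045, 0, 0, 1], [0, 0, 0, 0.045, 0, 0, 1]])

```text
time: 1.95
eef_pos: [473.6, 300.7, 282.1]
ee_rot: [-147.4, 0.2, -153.9]
contact_force: [-0.9, -0.3, -0.6]
opening: 85.5
grip_force: 0.0
```

```bash
python3 - <<'E'
from plan import *
s=r.get_state();print(s["eef_pos"],s["ee_rot"],s["joint_pos"].round(1))
E
```

```text
[473.5554815  300.67771858 282.14391149] [-1.47426355e+02  1.50664440e-01 -1.53922908e+02] [-62.3  17.1  11.2  98.5  26.4  80.5  56.8]
```

Emit:
play_rows(rows=[[0, 0, 0, -0.045, 0, 0, 1], [0, 0, 0, -0.045, 0, 0, 1], [0, 0, 0, -0.045, 0, 0, 1], [0, 0, 0, -0.045, 0, 0, 1], [0, 0, 0, 0, 0.045, 0, 1], [0, 0, 0, 0, 0.045, 0, 1], [0, 0, 0, 0, 0.045, 0, 1], [0, 0, 0, 0, 0.045, 0, 1]])

```text
time: 2.75
eef_pos: [473.9, 300.1, 282.1]
ee_rot: [179.8, -32.6, -153.9]
contact_force: [0.6, 0.5, -0.2]
opening: 85.3
grip_force: 0.0
```

```bash
python3 - <<'E'
from plan import *
s=r.get_state();print(s["eef_pos"],s["ee_rot"],s["joint_pos"].round(1))
E
```

```text
[473.92828645 300.1187701  282.11488893] [ 179.84079214  -32.62239123 -153.88533016] [-42.9  31.6  13.1  78.5  -9.1 103.3  86.9]
```

```bash
cat >> plan.py <<'E'
th=35
C=np.array([486.8,305.3,40]);yaw=26.5
e=np.array([np.cos(np.radians(yaw)),np.sin(np.radians(yaw)),0])
Rg=Ro.from_euler("xyz",[180,0,yaw],degrees=True)*Ro.from_euler("y",th,degrees=True)
zg=Rg.apply([0,0,1]);TG=C-10*e+22*zg
E
python3 - <<'E'
from plan import *
print(zg,TG)
s=plan([470,290,250],[180,0,116],1)
plan(TG-110*zg,Rg,1,s=s)
E
```

```text
[ 0.51331326  0.25592855 -0.81915204] [489.14354815 306.46845     21.97865503]
12
[-0.0044, -0.0031, 0.0131, -0.0118, -0.0119, 0.0405, 1.0],
[-0.0043, -0.003, 0.0131, -0.0118, -0.0119, 0.0405, 1.0],
[-0.0042, -0.003, 0.0132, -0.0118, -0.0119, 0.0405, 1.0],
[-0.0041, -0.0029, 0.0132, -0.0118, -0.0119, 0.0405, 1.0],
[-0.004, -0.0029, 0.0132, -0.0118, -0.0119, 0.0405, 1.0],
[-0.0038, -0.0029, 0.0133, -0.0118, -0.0119, 0.0405, 1.0],
[-0.0037, -0.0029, 0.0133, -0.0118, -0.0119, 0.0405, 1.0],
[-0.0036, -0.0029, 0.0133, -0.0118, -0.0119, 0.0405, 1.0],
[-0.0035, -0.003, 0.0134, -0.0118, -0.0119, 0.0405, 1.0],
[-0.0034, -0.0031, 0.0134, -0.0118, -0.0119, 0.0405, 1.0],
[-0.0033, -0.0031, 0.0134, -0.0118, -0.0119, 0.0405, 1.0],
[-0.0032, -0.0032, 0.0134, -0.0118, -0.0119, 0.0405, 1.0],
12
[0.0024, -0.0161, 0.0575, -0.0126, 0.0127, 0.04, 1.0],
[-0.002, -0.0184, 0.0568, -0.0126, 0.0127, 0.04, 1.0],
[-0.0067, -0.0201, 0.0558, -0.0126, 0.0127, 0.04, 1.0],
[-0.0115, -0.0211, 0.0547, -0.0126, 0.0127, 0.04, 1.0],
[-0.0164, -0.0215, 0.0533, -0.0126, 0.0127, 0.04, 1.0],
[-0.0212, -0.0212, 0.0517, -0.0126, 0.0127, 0.04, 1.0],
[-0.0258, -0.0203, 0.0499, -0.0126, 0.0127, 0.04, 1.0],
[-0.0302, -0.0187, 0.048, -0.0126, 0.0127, 0.04, 1.0],
[-0.0343, -0.0165, 0.046, -0.0126, 0.0127, 0.04, 1.0],
[-0.038, -0.0138, 0.044, -0.0126, 0.0127, 0.04, 1.0],
[-0.0413, -0.0105, 0.0419, -0.0126, 0.0127, 0.04, 1.0],
[-0.044, -0.0067, 0.0398, -0.0126, 0.0127, 0.04, 1.0],
```

Emit:
play_rows(rows=[[-0.004, -0.003, 0.013, -0.012, -0.012, 0.0405, 1], [-0.004, -0.003, 0.013, -0.012, -0.012, 0.0405, 1], [-0.004, -0.003, 0.013, -0.012, -0.012, 0.0405, 1], [-0.004, -0.003, 0.013, -0.012, -0.012, 0.0405, 1], [-0.004, -0.003, 0.013, -0.012, -0.012, 0.0405, 1], [-0.004, -0.003, 0.013, -0.012, -0.012, 0.0405, 1], [-0.004, -0.003, 0.013, -0.012, -0.012, 0.0405, 1], [-0.004, -0.003, 0.013, -0.012, -0.012, 0.0405, 1]])

```text
time: 3.55
eef_pos: [471.1, 292.6, 259.9]
ee_rot: [-174.4, -10.0, 144.3]
contact_force: [1.4, 0.4, -0.3]
opening: 85.7
grip_force: 0.0
```

Emit:
play_rows(rows=[[-0.004, -0.003, 0.013, -0.012, -0.012, 0.0405, 1], [-0.004, -0.003, 0.013, -0.012, -0.012, 0.0405, 1], [-0.004, -0.003, 0.013, -0.012, -0.012, 0.0405, 1], [-0.004, -0.003, 0.013, -0.012, -0.012, 0.0405, 1], [0.002, -0.016, 0.057, -0.0126, 0.0127, 0.04, 1], [-0.002, -0.018, 0.057, -0.0126, 0.0127, 0.04, 1], [-0.007, -0.02, 0.056, -0.0126, 0.0127, 0.04, 1], [-0.012, -0.021, 0.055, -0.0126, 0.0127, 0.04, 1]])

```text
time: 4.35
eef_pos: [458.5, 285.2, 203.3]
ee_rot: [172.9, -11.4, 87.3]
contact_force: [0.4, -0.5, -0.1]
opening: 85.4
grip_force: 0.0
```

Emit:
play_rows(rows=[[-0.016, -0.022, 0.053, -0.0126, 0.0127, 0.04, 1], [-0.021, -0.021, 0.052, -0.0126, 0.0127, 0.04, 1], [-0.026, -0.02, 0.05, -0.0126, 0.0127, 0.04, 1], [-0.03, -0.019, 0.048, -0.0126, 0.0127, 0.04, 1], [-0.034, -0.017, 0.046, -0.0126, 0.0127, 0.04, 1], [-0.038, -0.014, 0.044, -0.0126, 0.0127, 0.04, 1], [-0.041, -0.011, 0.042, -0.0126, 0.0127, 0.04, 1], [-0.044, -0.007, 0.04, -0.0126, 0.0127, 0.04, 1]])

```text
time: 5.15
eef_pos: [442.3, 272.9, 128.3]
ee_rot: [174.7, -31.0, 40.1]
contact_force: [0.7, -0.5, 0.5]
opening: 85.2
grip_force: 0.0
```

Emit:
play_rows(rows=[[0, 0, 0, 0, 0, 0, 1], [0, 0, 0, 0, 0, 0, 1]])

```text
time: 5.35
eef_pos: [443.5, 272.8, 129.1]
ee_rot: [174.6, -31.0, 40.3]
contact_force: [0.2, -0.1, 0.7]
opening: 85.5
grip_force: 0.0
```

```bash
python3 - <<'E'
from plan import *
s=r.get_state();print(s["eef_pos"],s["ee_rot"],s["joint_pos"].round(1),TG-110*zg)
a=plan(TG-25*zg,Rg,1,v=30)
plan(TG,Rg,1,s=a,v=15)
E
```

```text
[443.51824575 272.81483079 129.10690545] [174.58447081 -30.96360476  40.30140853] [ -71.5    1.6   33.2  138.4   21.7    9.8 -110.2] [432.67908934 278.31630933 112.0853799 ]
4
[-0.01, -0.0108, 0.1198, -0.0029, 0.0048, 0.0163, 1.0],
[-0.0124, -0.0114, 0.1195, -0.0029, 0.0048, 0.0163, 1.0],
[-0.0148, -0.0118, 0.1192, -0.0029, 0.0048, 0.0163, 1.0],
[-0.0172, -0.012, 0.1189, -0.0029, 0.0048, 0.0163, 1.0],
2
[0.0, 0.0, 0.0625, -0.0, -0.0, 0.0, 1.0],
[0.0, 0.0, 0.0625, -0.0, -0.0, 0.0, 1.0],
```

```bash
sed -i 's/^th=35/th=22/' plan.py; python3 - <<'E'
from plan import *
a=plan(TG-90*zg,Rg,1,v=30,w=6)
a=plan(TG-25*zg,Rg,1,v=35,s=a)
plan(TG,Rg,1,s=a,v=15)
E
```

```text
3
[0.0056, -0.0138, 0.053, -0.0014, -0.0176, 0.0221, 1.0],
[0.0076, -0.0145, 0.0525, -0.0014, -0.0176, 0.0221, 1.0],
[0.0094, -0.0153, 0.052, -0.0014, -0.0176, 0.0221, 1.0],
2
[-0.0, 0.0, 0.1625, -0.0, 0.0, 0.0, 1.0],
[-0.0, 0.0, 0.1625, -0.0, 0.0, 0.0, 1.0],
2
[0.0, 0.0, 0.0625, -0.0, 0.0, 0.0, 1.0],
[0.0, 0.0, 0.0625, -0.0, 0.0, 0.0, 1.0],
```

Emit:
play_rows(rows=[[0.006, -0.014, 0.053, -0.0014, -0.0176, 0.022, 1], [0.0075, -0.0145, 0.052, -0.0014, -0.0176, 0.022, 1], [0.009, -0.015, 0.052, -0.0014, -0.0176, 0.022, 1], [0, 0, 0, 0, 0, 0, 1], [0, 0, 0, 0, 0, 0, 1]])

```text
time: 5.85
eef_pos: [456.3, 288.0, 103.3]
ee_rot: [180.0, -22.0, 26.4]
contact_force: [-0.3, -0.5, -0.6]
opening: 85.1
grip_force: 0.0
```

```bash
python3 - <<'E'
from plan import *
s=r.get_state();print(s["eef_pos"],s["ee_rot"],s["joint_pos"].round(1),TG-90*zg)
a=plan(TG-25*zg,Rg,1,v=35,s=s)
f=r.grab_frame("wrist");pickle.dump((f,s),open("w2.pkl","wb"))
cv2.imwrite("pics/w2.png",cv2.resize(f["color"],(640,480)))
E
```

```text
[456.33896562 288.04316533 103.28787272] [179.97557037 -22.04552391  26.40471978] [ -66.8   10.3   29.2  130.2   -0.9   19.2 -101.8] [455.05377113 289.47191416 103.04850211]
2
[-0.0015, -0.0048, 0.1626, 0.0002, -0.0001, -0.0002, 1.0],
[-0.0015, -0.0047, 0.1626, 0.0002, -0.0001, -0.0002, 1.0],
```

View pics/w2.png

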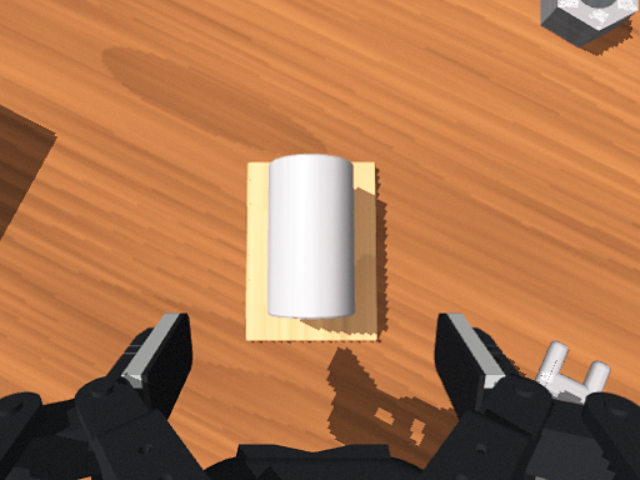

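The wrist view shows the sleeve centred at column 311 between the finger tips (189 and 436, midpoint 312). It is aligned, so I descend.

Emit:
play_rows(rows=[[-0.0015, -0.003, 0.1625, 0, 0, 0, 1], [-0.0015, -0.001, 0.1625, 0, 0, 0, 1], [0, 0, 0.0625, 0, 0, 0, 1], [0, 0, 0.0625, 0, 0, 0, 1], [0, 0, 0, 0, 0, 0, 1], [0, 0, 0, 0, 0, 0, 1]])

```text
time: 6.5
eef_pos: [484.9, 302.4, 19.6]
ee_rot: [180.0, -22.0, 26.3]
contact_force: [0.2, -0.1, -0.2]
opening: 85.4
grip_force: 0.0
```

Emit:
play_rows(rows=[[0, 0, 0, 0, 0, 0, -1], [0, 0, 0, 0, 0, 0, -1], [0, 0, 0, 0, 0, 0, -1], [0, 0, 0, 0, 0, 0, -1], [0, 0, 0, 0, 0, 0, -1], [0, 0, 0, 0, 0, 0, -1], [0, 0, 0, 0, 0, 0, -1], [0, 0, 0, 0, 0, 0, -1]], squeeze=60)

```text
time: 7.3
eef_pos: [485.4, 303.8, 20.3]
ee_rot: [-180.0, -22.1, 26.3]
contact_force: [-2.5, -0.8, 6.0]
opening: 44.9
grip_force: 60.2
```

```bash
python3 - <<'E'
from plan import *
s=r.get_state();print(s["eef_pos"],s["ee_rot"],s["joint_pos"].round(1),TG, s["opening"],s["grip_force"],s["contact_force"])
E
```

```text
[485.42373971 303.80222855  20.32028279] [-179.95325539  -22.06103518   26.31918243] [-54.7  23.4  17.7 127.1 -12.9   9.1 -91.1] [485.22611926 304.51529201  19.6019552 ] 44.909731940336 60.23787788115442 [-2.54471472 -0.7623033   5.99066973]
```

```bash
cat >> plan.py <<'E'
Rm=Ro.from_euler("xyz",[-179.95,-22.06,26.32],degrees=True);tm=np.array([485.42,303.80,20.32])
em=np.array([np.cos(np.radians(26.32)),np.sin(np.radians(26.32)),0])
ct=Rm.inv().apply(C-tm); at=Rm.inv().apply(em)
def place(M,z,yaw2):
    Rp=Ro.from_euler("xyz",[180,0,yaw2],degrees=True)*Ro.from_euler("y",-68,degrees=True)
    # exact: make at -> -z
    v=Rp.apply(at);c=np.cross(v,[0,0,-1]);Rp=Ro.from_rotvec(c)*Rp
    return np.array([M[0],M[1],z])-Rp.apply(ct),Rp
E
python3 - <<'E'
from plan import *
print(ct,at)
p,R=place((516,-320),164,58);print(p,R.as_euler("xyz",degrees=True),R.apply([0,0,1]),R.apply(at))
s=r.get_state()
a=plan(s["eef_pos"]+[0,-30,150],None,-1)
plan(p+[0,0,40],R,-1,s=a,w=7)
E
```

```text
[  9.15413139  -0.74792059 -17.52424872] [9.26791059e-01 3.27753011e-04 3.75577189e-01]
[ 506.20631055 -337.08574816  165.90201392] [-179.95000001   67.94000001   58.04634938] [-0.49122872 -0.78589829 -0.37557719] [-5.55557749e-11 -2.12995352e-10 -1.00000000e+00]
4
[0.055, 0.0335, -0.18, 0.0, 0.0, 0.0, -1.0],
[0.055, 0.0335, -0.18, 0.0, 0.0, 0.0, -1.0],
[0.055, 0.0335, -0.18, 0.0, 0.0, 0.0, -1.0],
[0.055, 0.0335, -0.18, 0.0, 0.0, 0.0, -1.0],
14
[-0.0787, 0.1988, -0.0458, -0.0054, -0.0347, -0.0128, -1.0],
[-0.091, 0.1961, -0.0331, -0.0054, -0.0347, -0.0128, -1.0],
[-0.1017, 0.1926, -0.0193, -0.0054, -0.0347, -0.0128, -1.0],
[-0.1107, 0.1886, -0.0044, -0.0054, -0.0347, -0.0128, -1.0],
[-0.1178, 0.1839, 0.0112, -0.0054, -0.0347, -0.0128, -1.0],
[-0.123, 0.1787, 0.0275, -0.0054, -0.0347, -0.0128, -1.0],
[-0.1262, 0.1731, 0.0441, -0.0054, -0.0347, -0.0128, -1.0],
[-0.1273, 0.1671, 0.0608, -0.0054, -0.0347, -0.0128, -1.0],
[-0.1264, 0.1608, 0.0775, -0.0054, -0.0347, -0.0128, -1.0],
[-0.1233, 0.1543, 0.0938, -0.0054, -0.0347, -0.0128, -1.0],
[-0.1183, 0.1477, 0.1096, -0.0054, -0.0347, -0.0128, -1.0],
[-0.1113, 0.141, 0.1246, -0.0054, -0.0347, -0.0128, -1.0],
[-0.1025, 0.1345, 0.1387, -0.0054, -0.0347, -0.0128, -1.0],
[-0.092, 0.1281, 0.1515, -0.0054, -0.0347, -0.0128, -1.0],
```

Emit:
play_rows(rows=[[0.055, 0.0335, -0.18, 0, 0, 0, -1], [0.055, 0.0335, -0.18, 0, 0, 0, -1], [0.055, 0.0335, -0.18, 0, 0, 0, -1], [0.055, 0.0335, -0.18, 0, 0, 0, -1], [0, 0, 0, 0, 0, 0, -1]])

```text
time: 7.8
eef_pos: [488.9, 274.2, 175.2]
ee_rot: [-179.7, -22.6, 26.1]
contact_force: [0.5, 0.6, -1.7]
opening: 45.3
grip_force: 62.9
```

Emit:
play_rows(rows=[[-0.079, 0.199, -0.046, -0.0054, -0.0347, -0.0128, -1], [-0.091, 0.196, -0.033, -0.0054, -0.0347, -0.0128, -1], [-0.102, 0.193, -0.019, -0.0054, -0.0347, -0.0128, -1], [-0.111, 0.189, -0.004, -0.0054, -0.0347, -0.0128, -1], [-0.118, 0.184, 0.011, -0.0054, -0.0347, -0.0128, -1], [-0.123, 0.179, 0.028, -0.0054, -0.0347, -0.0128, -1]])

```text
time: 8.4
eef_pos: [493.6, 9.9, 183.8]
ee_rot: [173.4, 16.6, 37.8]
contact_force: [0.5, -0.2, -3.8]
opening: 45.0
grip_force: 62.8
```

```bash
python3 - <<'E'
from plan import *
s=r.get_state();print(s["eef_pos"],s["ee_rot"],s["joint_pos"].round(1), s["opening"],s["grip_force"])
p,R=place((516,-320),164,58)
plan(p+[0,0,40],R,-1,s=s,w=7)
E
```

```text
[493.57296721   9.90458337 183.81206356] [173.40195594  16.59632415  37.81910964] [-48.6  18.2  40.3 110.2   2.3  67.1 -60.9] 45.01117604133285 62.815186330117285
8
[-0.1254, 0.1724, 0.0431, -0.0055, -0.0345, -0.0127, -1.0],
[-0.1266, 0.1664, 0.0597, -0.0055, -0.0345, -0.0127, -1.0],
[-0.1258, 0.1602, 0.0762, -0.0055, -0.0345, -0.0127, -1.0],
[-0.1229, 0.1538, 0.0924, -0.0055, -0.0345, -0.0127, -1.0],
[-0.118, 0.1472, 0.1081, -0.0055, -0.0345, -0.0127, -1.0],
[-0.1112, 0.1406, 0.123, -0.0055, -0.0345, -0.0127, -1.0],
[-0.1026, 0.1341, 0.137, -0.0055, -0.0345, -0.0127, -1.0],
[-0.0923, 0.1278, 0.1498, -0.0055, -0.0345, -0.0127, -1.0],
```

Emit:
play_rows(rows=[[-0.125, 0.172, 0.043, -0.0055, -0.0345, -0.0127, -1], [-0.127, 0.166, 0.06, -0.0055, -0.0345, -0.0127, -1], [-0.126, 0.16, 0.076, -0.0055, -0.0345, -0.0127, -1], [-0.123, 0.154, 0.092, -0.0055, -0.0345, -0.0127, -1], [-0.118, 0.147, 0.108, -0.0055, -0.0345, -0.0127, -1], [-0.111, 0.141, 0.123, -0.0055, -0.0345, -0.0127, -1], [-0.103, 0.134, 0.137, -0.0055, -0.0345, -0.0127, -1], [-0.092, 0.128, 0.15, -0.0055, -0.0345, -0.0127, -1]])

```text
time: 9.2
eef_pos: [506.8, -336.0, 203.4]
ee_rot: [-179.8, 67.7, 58.3]
contact_force: [0.8, -0.1, -2.4]
opening: 45.3
grip_force: 63.0
```

Emit:
play_rows(rows=[[0, 0, 0, 0, 0, 0, -1]])

```text
time: 9.3
eef_pos: [501.7, -339.2, 201.9]
ee_rot: [-179.4, 68.1, 58.2]
contact_force: [-0.9, 0.7, -2.2]
opening: 45.2
grip_force: 63.0
```

```bash
python3 - <<'E'
from plan import *
s=r.get_state();print(s["eef_pos"],s["ee_rot"],s["joint_pos"].round(1), s["opening"],s["grip_force"])
p,R=place((516,-320),44+20,58);print(p)
plan(p,R,-1,s=s,w=7)
E
```

```text
[ 501.68109219 -339.18859349  201.94626995] [-179.37209258   68.06940664   58.18998421] [-29.2  49.5  46.4  97.8  30.   74.6 -34.4] 45.17758726458 62.98602344468236
[ 506.20631055 -337.08574816   65.90201392]
4
[0.1597, 0.0041, 0.0586, -0.0006, 0.0002, 0.0001, -1.0],
[0.1597, 0.0039, 0.0587, -0.0006, 0.0002, 0.0001, -1.0],
[0.1596, 0.0038, 0.0588, -0.0006, 0.0002, 0.0001, -1.0],
[0.1596, 0.0036, 0.0589, -0.0006, 0.0002, 0.0001, -1.0],
```

Emit:
play_rows(rows=[[0.16, 0.004, 0.059, -0.0006, 0, 0, -1], [0.16, 0.004, 0.059, -0.0006, 0, 0, -1], [0.16, 0.004, 0.059, -0.0006, 0, 0, -1], [0.16, 0.004, 0.059, -0.0006, 0, 0, -1], [0, 0, 0, 0, 0, 0, -1], [0, 0, 0, 0, 0, 0, -1]])

```text
time: 9.9
eef_pos: [511.6, -332.8, 69.1]
ee_rot: [179.5, 67.7, 57.9]
contact_force: [0.2, -0.5, -1.3]
opening: 45.2
grip_force: 63.0
```

```bash
python3 - <<'E'
from plan import *
s=r.get_state();print(s["eef_pos"],s["ee_rot"],s["contact_force"],s["moment"],s["joint_pos"].round(1))
p,R=place((516,-320),44+2,58);print(p)
plan(p,R,-1,s=s,w=7,v=10)
f=r.grab_frame("side");pickle.dump(f,open("s2.pkl","wb"))
q=proj(f,[[516,-320,60]])[0].astype(int);print(q)
y,x=max(q[1]-75,0),q[0]-100
cv2.imwrite("pics/s2.png",cv2.resize(f["color"][y:y+150,x:x+200],None,fx=4,fy=4,interpolation=cv2.INTER_CUBIC))
E
```

```text
[ 511.55828777 -332.84139955   69.06826635] [179.47328665  67.70228139  57.8677796 ] [ 0.17548806 -0.48347984 -1.29775758] [ 1.10760314 -0.70218421  0.02608012] [-26.2  61.   40.7  95.7  25.9  68.3 -41.5]
[ 506.20631055 -337.08574816   47.90201392]
3
[0.0286, -0.004, 0.0233, 0.0008, -0.0004, -0.0001, -1.0],
[0.0286, -0.0039, 0.0233, 0.0008, -0.0004, -0.0001, -1.0],
[0.0286, -0.0039, 0.0232, 0.0008, -0.0004, -0.0001, -1.0],
[301 322]
```

View pics/s2.png

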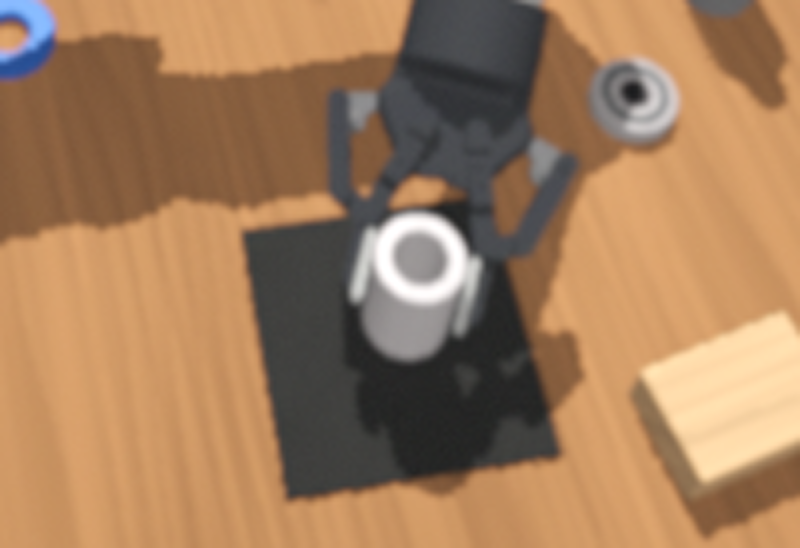

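The side view shows the sleeve upright, held above the mat with its top rim at (420,257). Now I lower it.

Emit:
play_rows(rows=[[0.0286, -0.004, 0.0233, 0.0008, -0.0004, 0, -1], [0.0286, -0.004, 0.0233, 0.0008, -0.0004, 0, -1], [0.0286, -0.004, 0.0233, 0.0008, -0.0004, 0, -1], [0, 0, 0, 0, 0, 0, -1], [0, 0, 0, 0, 0, 0, -1], [0, 0, 0, 0, 0, 0, -1]])

```text
time: 10.55
eef_pos: [506.6, -338.1, 48.9]
ee_rot: [179.4, 67.9, 57.4]
contact_force: [0.0, -0.0, -1.5]
opening: 45.1
grip_force: 63.0
```

```bash
python3 - <<'E'
from plan import *
s=r.get_state();print(s["eef_pos"],s["ee_rot"],s["contact_force"],s["moment"])
R=Ro.from_euler("xyz",s["ee_rot"],degrees=True);print("axis",R.apply(at),"C",s["eef_pos"]+R.apply(ct))
p,Rp=place((516,-320),44.3,58)
plan([*s["eef_pos"][:2],p[2]],Rp,-1,s=s,v=5)
E
```

```text
[ 506.62930164 -338.06795657   48.93227586] [179.44777675  67.89190072  57.38705676] [ 0.04992675 -0.02638945 -1.50028094] [ 1.20973697 -0.73468024  0.02387191]
axis [ 0.00378794 -0.00140425 -0.99999184] C [ 516.46034893 -321.00220385   47.04352141]
1
[0.0126, -0.0, 0.0051, -0.0, -0.0003, -0.0014, -1.0],
```

Emit:
play_rows(rows=[[0.0065, 0, 0.0026, 0, 0, -0.0007, -1], [0.0065, 0, 0.0026, 0, 0, -0.0007, -1], [0, 0, 0, 0, 0, 0, -1], [0, 0, 0, 0, 0, 0, -1]])

```text
time: 10.95
eef_pos: [506.8, -337.9, 46.3]
ee_rot: [-179.9, 67.9, 58.1]
contact_force: [-0.5, 0.9, -0.6]
opening: 45.0
grip_force: 63.2
```

```bash
python3 - <<'E'
from plan import *
s=r.get_state();print(s["eef_pos"],s["ee_rot"],s["contact_force"],s["moment"])
R=Ro.from_euler("xyz",s["ee_rot"],degrees=True);print("axis",R.apply(at),"C",s["eef_pos"]+R.apply(ct),s["opening"])
E
```

```text
[ 506.79911598 -337.94733999   46.27907315] [-179.9466522    67.9049583    58.05298249] [-0.46040737  0.93474287 -0.55245532] [ 0.9422168  -0.61093965  0.01201194]
axis [ 3.04994248e-04  5.30572090e-04 -9.99999813e-01] C [ 516.59233079 -320.85998239   44.38911184] 45.017315930631256
```

Emit:
play_rows(rows=[[0.004, 0, 0.0016, 0, 0, 0, -1], [0, 0, 0, 0, 0, 0, -1], [0, 0, 0, 0, 0, 0, 0.3], [0, 0, 0, 0, 0, 0, 0.6], [0, 0, 0, 0, 0, 0, 1], [0, 0, 0, 0, 0, 0, 1], [0, 0, 0, 0, 0, 0, 1]])

```text
time: 11.65
eef_pos: [506.3, -338.1, 44.9]
ee_rot: [-179.8, 67.9, 58.1]
contact_force: [0.5, 0.0, 0.4]
opening: 85.5
grip_force: 0.0
```

```bash
python3 - <<'E'
from plan import *
s=r.get_state();print(s["eef_pos"],s["ee_rot"],s["contact_force"],s["joint_pos"].round(1))
R=Ro.from_euler("xyz",s["ee_rot"],degrees=True)
a=plan(s["eef_pos"]-130*R.apply([0,0,1])+[0,0,30],None,1,s=s)
# then above sleeve pointing down, closing radially, camera looking
plan([516,-320,260],[180,0,58],1,s=a)
E
```

```text
[ 506.31909564 -338.05989025   44.88944665] [-179.8490624    67.8914687    58.12135963] [0.45902221 0.01143289 0.35226424] [-25.3  63.2  39.9  95.3  25.3  67.2 -42.5]
4
[-0.0347, -0.0, -0.1766, 0.0, 0.0, 0.0, 1.0],
[-0.0347, -0.0, -0.1766, 0.0, 0.0, 0.0, 1.0],
[-0.0347, -0.0, -0.1766, 0.0, 0.0, 0.0, 1.0],
[-0.0347, -0.0, -0.1766, 0.0, 0.0, 0.0, 1.0],
9
[-0.091, -0.0009, 0.023, -0.0, 0.0419, 0.0, 1.0],
[-0.0932, -0.0009, 0.0108, -0.0, 0.0419, 0.0, 1.0],
[-0.0939, -0.0009, -0.0015, -0.0, 0.0419, 0.0, 1.0],
[-0.0928, -0.0009, -0.0138, -0.0, 0.0419, 0.0, 1.0],
[-0.0902, -0.0008, -0.0259, -0.0, 0.0419, 0.0, 1.0],
[-0.0861, -0.0008, -0.0375, -0.0, 0.0419, 0.0, 1.0],
[-0.0804, -0.0008, -0.0485, -0.0, 0.0419, 0.0, 1.0],
[-0.0733, -0.0008, -0.0586, -0.0, 0.0419, 0.0, 1.0],
[-0.065, -0.0008, -0.0677, -0.0, 0.0419, 0.0, 1.0],
```

Emit:
play_rows(rows=[[0, 0, -0.16, 0, 0, 0, 1], [0, 0, -0.16, 0, 0, 0, 1], [-0.04, 0, -0.14, 0, 0, 0, 1], [-0.15, 0, -0.05, 0, 0.042, 0, 1], [-0.15, 0, -0.05, 0, 0.042, 0, 1], [-0.12, 0, -0.03, 0, 0.042, 0, 1], [0, 0, 0, 0, 0.042, 0, 1], [0, 0, 0, 0, 0.042, 0, 1]])

```text
time: 12.45
eef_pos: [541.2, -284.2, 174.5]
ee_rot: [179.8, 29.7, 57.8]
contact_force: [-0.6, 0.2, -0.7]
opening: 85.2
grip_force: 0.0
```

```bash
python3 - <<'E'
from plan import *
s=r.get_state();print(s["eef_pos"],s["ee_rot"],s["joint_pos"].round(1))
plan([516,-320,260],[180,0,58],1,s=s)
E
```

```text
[ 541.22451349 -284.23370444  174.47941788] [179.80247975  29.71575745  57.84431484] [-18.3  31.   36.7  98.7  11.7  64.8 -22.2]
4
[-0.1004, -0.0027, -0.0658, 0.0002, 0.0413, -0.0001, 1.0],
[-0.0911, -0.0028, -0.0782, 0.0002, 0.0413, -0.0001, 1.0],
[-0.0802, -0.0029, -0.0893, 0.0002, 0.0413, -0.0001, 1.0],
[-0.068, -0.003, -0.0989, 0.0002, 0.0413, -0.0001, 1.0],
```

Emit:
play_rows(rows=[[-0.1, -0.003, -0.066, 0, 0.041, 0, 1], [-0.09, -0.003, -0.078, 0, 0.041, 0, 1], [-0.08, -0.003, -0.089, 0, 0.041, 0, 1], [-0.068, -0.003, -0.099, 0, 0.041, 0, 1], [0, 0, 0, 0, 0, 0, 1], [0, 0, 0, 0, 0, 0, 1]])

```text
time: 13.05
eef_pos: [514.2, -321.3, 259.1]
ee_rot: [180.0, 0.6, 57.6]
contact_force: [0.3, 0.0, -0.1]
opening: 85.7
grip_force: 0.0
```

```bash
python3 - <<'E'
from plan import *
s=r.get_state();print(s["eef_pos"],s["ee_rot"],s["joint_pos"].round(1))
f=r.grab_frame("wrist");pickle.dump((f,s),open("w3.pkl","wb"))
cv2.imwrite("pics/w3.png",cv2.resize(f["color"],(800,600)))
print(proj(f,[[516.6,-320.9,84]],s)*1.5625)
E
```

```text
[ 514.21928368 -321.29514443  259.11302869] [179.95199306   0.58885182  57.64852165] [ 0.7 17.6 33.  97.4 -9.6 67.9  3.8]
[[393.26387402 255.60484508]]
```

View pics/w3.png

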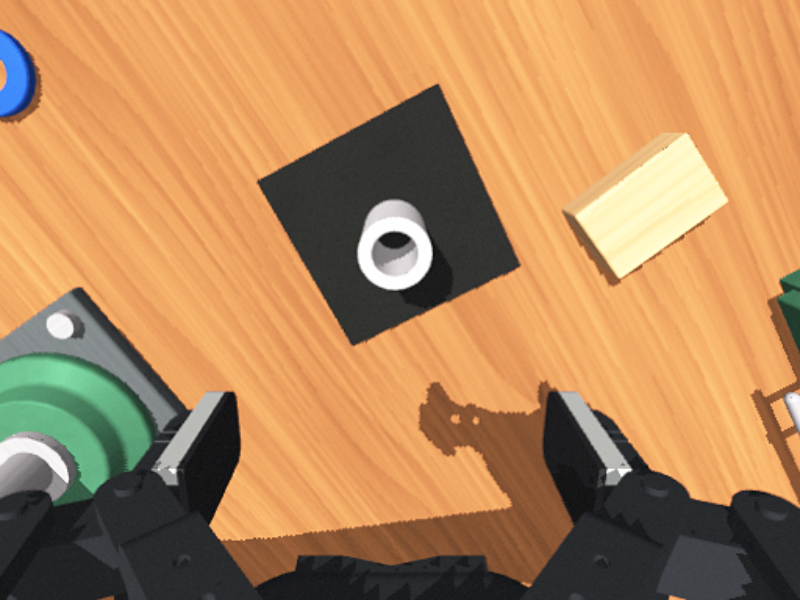

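The sleeve stands upright on the mat. Its top ring centre is at about (395,252).

```bash
python3 - <<'E'
from plan import *
f,s=pickle.load(open("w3.pkl","rb"))
g=cv2.cvtColor(f["color"],cv2.COLOR_BGR2GRAY)
c,_=cv2.findContours((g[120:200,220:290]>190).astype(np.uint8),cv2.RETR_EXTERNAL,cv2.CHAIN_APPROX_NONE)
c=max(c,key=cv2.contourArea);print(cv2.boundingRect(c),cv2.fitEllipse(c))
S=unproj(f,[(395*.64,252.5*.64)],84,s)[0];print(S)
w=unproj(f,[(358*.64,252.5*.64),(432.5*.64,252.5*.64)],84,s);print(np.linalg.norm(w[0]-w[1]),w.mean(0))
a=plan([S[0],S[1],130],[180,0,57.6],1)
a=plan([S[0],S[1],52],None,1,s=a)
E
```

```text
(9, 9, 48, 56) ((31.65999412536621, 38.121646881103516), (44.98947525024414, 55.520423889160156), 170.0871124267578)
[ 518.55055942 -319.8123311    84.        ]
45.84917100949069 [ 518.68246035 -319.89400401   84.        ]
3
[0.0029, 0.0061, 0.2127, -0.0002, 0.0011, 0.0006, 1.0],
[0.0022, 0.0059, 0.2127, -0.0002, 0.0011, 0.0006, 1.0],
[0.0015, 0.0058, 0.2128, -0.0002, 0.0011, 0.0006, 1.0],
2
[-0.0, -0.0, 0.195, 0.0, 0.0, 0.0, 1.0],
[-0.0, -0.0, 0.195, 0.0, 0.0, 0.0, 1.0],
```

Emit:
play_rows(rows=[[0.003, 0.006, 0.213, 0, 0.0011, 0.0006, 1], [0.002, 0.006, 0.213, 0, 0.0011, 0.0006, 1], [0.0015, 0.006, 0.213, 0, 0.0011, 0.0006, 1], [0, 0, 0, 0, 0, 0, 1], [0, 0, 0.195, 0, 0, 0, 1], [0, 0, 0.195, 0, 0, 0, 1], [0, 0, 0, 0, 0, 0, 1], [0, 0, 0, 0, 0, 0, 1]])

```text
time: 13.9
eef_pos: [520.0, -318.9, 52.9]
ee_rot: [-179.9, -0.0, 57.8]
contact_force: [0.0, -0.4, 0.5]
opening: 85.1
grip_force: 0.0
```

```bash
python3 - <<'E'
from plan import *
s=r.get_state();print(s["eef_pos"],s["ee_rot"],s["contact_force"])
plan([518.6,-319.8,52],[180,0,57.6],1,s=s)
E
```

```text
[ 520.04720681 -318.85175364   52.88375094] [-1.79910909e+02 -1.49166346e-02  5.77949347e+01] [ 0.03824641 -0.424911    0.47398747]
1
[-0.0079, -0.0036, 0.0044, -0.0005, -0.0001, 0.0011, 1.0],
```

Emit:
play_rows(rows=[[-0.008, -0.0036, 0.004, 0, 0, 0, 1], [0, 0, 0, 0, 0, 0, 0.5], [0, 0, 0, 0, 0, 0, 0.2], [0, 0, 0, 0, 0, 0, -1], [0, 0, 0, 0, 0, 0, -1], [0, 0, 0, 0, 0, 0, -1], [0, 0, 0, 0, 0, 0, -1], [0, 0, 0, 0, 0, 0, -1]], squeeze=50)

```text
time: 14.7
eef_pos: [518.3, -321.2, 53.0]
ee_rot: [180.0, -0.1, 57.7]
contact_force: [-1.5, 1.6, 7.0]
opening: 45.1
grip_force: 51.1
```

```bash
python3 - <<'E'
from plan import *
s=r.get_state();print(s["eef_pos"],s["ee_rot"],s["contact_force"],s["opening"],s["grip_force"])
pickle.dump(s,open("grip2.pkl","wb"))
p=s["eef_pos"]
a=plan([p[0],p[1],215],None,-1,s=s)
# go near shaft but offset so the camera sees it
plan([570,-70,240],[180,0,88],-1,s=a)
E
```

```text
[ 518.28375731 -321.19430685   52.99694835] [ 1.79980421e+02 -7.26998769e-02  5.76502014e+01] [-1.49187858  1.57457971  7.00798498] 45.14129987323062 51.0649974248372
4
[0.0003, 0.0001, -0.2025, 0.0, 0.0, 0.0, -1.0],
[0.0003, 0.0001, -0.2025, 0.0, 0.0, 0.0, -1.0],
[0.0003, 0.0001, -0.2025, 0.0, 0.0, 0.0, -1.0],
[0.0003, 0.0001, -0.2025, 0.0, 0.0, 0.0, -1.0],
6
[0.1999, -0.0756, -0.0206, 0.0, -0.0001, -0.0281, -1.0],
[0.2058, -0.0577, -0.0206, 0.0, -0.0001, -0.0281, -1.0],
[0.2101, -0.0393, -0.0207, 0.0, -0.0001, -0.0281, -1.0],
[0.2127, -0.0206, -0.0207, 0.0, -0.0001, -0.0281, -1.0],
[0.2137, -0.0018, -0.0207, 0.0, -0.0001, -0.0281, -1.0],
[0.213, 0.0171, -0.0208, 0.0, -0.0001, -0.0281, -1.0],
```

```bash
python3 - <<'E'
from plan import *
a={"eef_pos":np.array([518.3,-321.2,215]),"ee_rot":[180,0,57.65]}
plan([608,-72,245],[180,0,88],-1,s=a)
E
```

```text
6
[0.2154, -0.048, -0.025, 0.0, 0.0, -0.0281, -1.0],
[0.2188, -0.0288, -0.025, 0.0, 0.0, -0.0281, -1.0],
[0.2205, -0.0094, -0.025, 0.0, 0.0, -0.0281, -1.0],
[0.2205, 0.0101, -0.025, 0.0, 0.0, -0.0281, -1.0],
[0.2187, 0.0295, -0.025, 0.0, 0.0, -0.0281, -1.0],
[0.2153, 0.0487, -0.025, 0.0, 0.0, -0.0281, -1.0],
```

Emit:
play_rows(rows=[[0, 0, -0.05, 0, 0, 0, -1], [0, 0, -0.16, 0, 0, 0, -1], [0, 0, -0.2, 0, 0, 0, -1], [0, 0, -0.2, 0, 0, 0, -1], [0, 0, -0.2, 0, 0, 0, -1], [0, 0, 0, 0, 0, 0, -1]])

```text
time: 15.3
eef_pos: [521.3, -324.0, 220.7]
ee_rot: [179.3, -0.1, 57.6]
contact_force: [1.2, -0.8, -1.0]
opening: 45.3
grip_force: 52.1
```

Emit:
play_rows(rows=[[0.215, -0.048, -0.025, 0, 0, -0.028, -1], [0.219, -0.029, -0.025, 0, 0, -0.028, -1], [0.22, -0.009, -0.025, 0, 0, -0.028, -1], [0.22, 0.01, -0.025, 0, 0, -0.028, -1], [0.219, 0.03, -0.025, 0, 0, -0.028, -1], [0.215, 0.049, -0.025, 0, 0, -0.028, -1], [0, 0, 0, 0, 0, 0, -1], [0, 0, 0, 0, 0, 0, -1]])

```text
time: 16.1
eef_pos: [607.2, -69.3, 242.1]
ee_rot: [-179.8, -0.1, 88.2]
contact_force: [-0.5, -0.5, -2.5]
opening: 44.5
grip_force: 52.0
```

Emit:
play_rows(rows=[[0, 0, 0, 0, 0, 0, -1], [0, 0, 0, 0, 0, 0, -1]])

```text
time: 16.3
eef_pos: [606.6, -74.6, 242.8]
ee_rot: [-179.9, 0.0, 87.7]
contact_force: [-0.5, -0.8, -2.8]
opening: 45.2
grip_force: 52.0
```

```bash
python3 - <<'E'
from plan import *
s=r.get_state();print(s["eef_pos"],s["ee_rot"],s["joint_pos"].round(1))
f=r.grab_frame("wrist");pickle.dump((f,s),open("w4.pkl","wb"))
cv2.imwrite("pics/w4.png",cv2.resize(f["color"],(800,600)))
print(proj(f,[[609,-7,155],[609,-7,45],[436.5,18,10]],s)*1.5625)
E
```

```text
[606.57585897 -74.57886356 242.82850555] [-1.79877320e+02  1.45027641e-02  8.76827054e+01] [-14.7  17.9  21.7  97.2  -7.1  66.4   6.7]
[[389.16012374 154.09200175]
 [390.15915994 145.87316352]
 [134.34102061 117.09067119]]
```

View pics/w4.png

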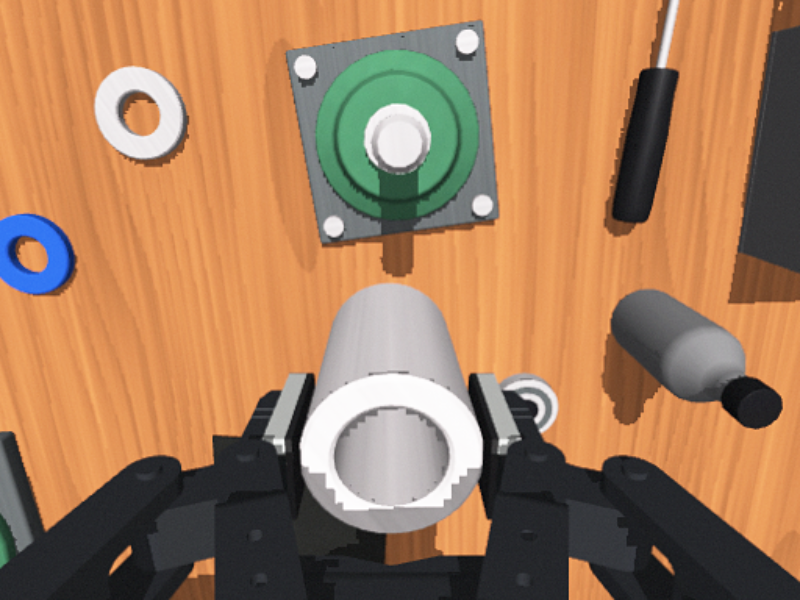

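The wrist view shows the held sleeve's top ring (columns 301–482, top row 373), and the shaft on its shoulder near (400,140). The plate corners are (287,50), (482,20), (497,217) and (324,243), and the washer is at (140,113).

```bash
python3 - <<'E'
from plan import *
f,s=pickle.load(open("w4.pkl","rb"));k=.64
u=lambda a,z:unproj(f,np.array(a,float)*k,z,s)
c=u([(287,50),(482,20),(497,217),(324,243)],12);print("plate",c.round(1).tolist(),c.mean(0),[np.linalg.norm(c[i]-c[i-1]).round(1) for i in range(4)])
img=f["color"];hsv=cv2.cvtColor(img,cv2.COLOR_BGR2HSV)
gm=((hsv[...,0]>45)&(hsv[...,0]<95)&(hsv[...,1]>70)).astype(np.uint8)
cs,h=cv2.findContours(gm[20:145,190:320],cv2.RETR_CCOMP,cv2.CHAIN_APPROX_NONE)
for q,hh in zip(cs,h[0]):
    if cv2.contourArea(q)>300:
        el=cv2.fitEllipse(q);ce=np.array(el[0])+[190,20];print("ell",hh[3],ce/k,np.array(el[1])/k,cv2.boundingRect(q))
        for z in(12,38,45):print(z,unproj(f,[ce],z,s)[0].round(1))
print("washer",u([(140,113)],10))
# top ring of shaft: bright profile
g=cv2.cvtColor(img,cv2.COLOR_BGR2GRAY)
print("row",int(141*k),g[90,225:285].tolist());print("col",g[60:120,256].tolist())
# sleeve ring in tool frame
R=Ro.from_euler("xyz",s["ee_rot"],degrees=True)
t=np.linspace(0,2*np.pi,200)
for dx in(-1,0,1,2,3):
    for rr in (23,14.5):
        P=np.c_[dx+rr*np.cos(t),rr*np.sin(t),np.full(200,-31.)];q=proj(f,R.apply(P)+s["eef_pos"],s)/k
        print(dx,rr,q.min(0).round(1),q.max(0).round(1))
E
```

```text
plate [[544.4, 54.7, 12.0], [670.6, 67.1, 12.0], [682.5, -59.6, 12.0], [558.5, -73.4, 12.0]] [614.0066909   -2.77584386  12.        ] [np.float64(128.9), np.float64(126.8), np.float64(127.3), np.float64(124.8)]
ell -1 [396.41661644 134.15454626] [161.83545589 169.27021742] (12, 12, 105, 109)
12 [ 6.134e+02 -5.000e-01  1.200e+01]
38 [ 6.132e+02 -3.000e-01  3.800e+01]
45 [ 6.131e+02 -2.000e-01  4.500e+01]
ell 0 [396.81137204 138.15515041] [69.00786161 73.04014564] (42, 45, 45, 48)
12 [613.6  -3.1  12. ]
38 [613.4  -2.7  38. ]
45 [613.3  -2.6  45. ]
washer [[440.8272673   20.43698176  10.        ]]
row 90 [140, 139, 142, 139, 140, 140, 138, 157, 216, 245, 242, 238, 208, 171, 179, 181, 210, 243, 241, 241, 241, 242, 241, 241, 239, 238, 237, 238, 239, 239, 237, 236, 236, 236, 238, 238, 238, 238, 238, 238, 237, 239, 238, 240, 238, 200, 174, 177, 201, 235, 201, 132, 131, 136, 136, 135, 135, 135, 135, 134]
col [144, 143, 146, 147, 142, 138, 196, 253, 245, 246, 246, 247, 243, 231, 229, 229, 230, 234, 238, 236, 238, 238, 237, 237, 237, 236, 237, 237, 237, 237, 236, 238, 237, 237, 238, 237, 236, 237, 237, 237, 238, 238, 237, 238, 238, 242, 222, 114, 91, 89, 116, 113, 66, 68, 64, 71, 69, 67, 65, 68]
-1 23 [294.7 380.6] [481.8 540.6]
-1 14.5 [329.3 412.9] [447.2 513.7]
0 23 [294.4 376.7] [482.1 537.5]
0 14.5 [329.2 409.2] [447.4 510.4]
1 23 [294.2 372.8] [482.3 534.4]
1 14.5 [329.  405.4] [447.5 507.1]
2 23 [294.  368.9] [482.5 531.2]
2 14.5 [328.9 401.7] [447.6 503.9]
3 23 [293.7 364.9] [482.7 528.1]
3 14.5 [328.7 397.9] [447.8 500.6]
```

Emit:
play_rows(rows=[[0.115, 0.004, 0, 0, 0, 0, -1], [0.115, 0.004, 0, 0, 0, 0, -1], [0.11, 0.004, 0, 0, 0, 0, -1], [0, 0, 0.07, 0, 0, 0, -1], [0, 0, 0.06, 0, 0, 0, -1], [0, 0, 0, 0, 0, 0, -1], [0, 0, 0, 0, 0, 0, -1], [0, 0, 0, 0, 0, 0, -1]])

```text
time: 17.15
eef_pos: [612.8, -5.9, 218.0]
ee_rot: [180.0, -0.0, 87.8]
contact_force: [0.1, -0.0, -2.2]
opening: 45.4
grip_force: 52.0
```

```bash
python3 - <<'E'
from plan import *
P=[];
for i in range(6):
    s=r.get_state();P.append(np.r_[s["eef_pos"],s["ee_rot"],s["contact_force"]])
    f=r.grab_frame(["top","side"][i%2]);pickle.dump((f,s),open(f"v{i}.pkl","wb"))
print(np.round(P,2))
t0=pickle.load(open("top.pkl","rb"));s0=pickle.load(open("side.pkl","rb"))
ims=[]
T,_=pickle.load(open("v0.pkl","rb"));S,_=pickle.load(open("v1.pkl","rb"))
for f,z in((t0,155),(T,180),(s0,155),(S,200)):
    q=proj(f,[[609,-7,z]])[0].astype(int);print(q)
    ims.append(cv2.resize(f["color"][q[1]-18:q[1]+19,q[0]-25:q[0]+25],(400,296),interpolation=cv2.INTER_NEAREST))
cv2.imwrite("pics/m.png",np.vstack([np.hstack(ims[:2]),np.hstack(ims[2:])]))
E
```

```text
[[ 6.1282e+02 -5.8700e+00  2.1796e+02  1.7999e+02 -2.0000e-02  8.7770e+01
   1.3000e-01 -1.0000e-02 -2.2100e+00]
 [ 6.1302e+02 -5.4600e+00  2.1825e+02  1.7996e+02 -3.0000e-02  8.7800e+01
  -3.0000e-01  1.5000e-01 -2.2400e+00]
 [ 6.1307e+02 -5.1400e+00  2.1833e+02  1.7995e+02 -4.0000e-02  8.7830e+01
  -1.1300e+00  2.2000e-01 -2.0000e+00]
 [ 6.1306e+02 -4.7800e+00  2.1834e+02  1.7995e+02 -5.0000e-02  8.7860e+01
   5.2000e-01  1.0800e+00 -1.8400e+00]
 [ 6.1301e+02 -4.5700e+00  2.1829e+02  1.7996e+02 -5.0000e-02  8.7870e+01
  -9.1000e-01  3.0000e-02 -1.6300e+00]
 [ 6.1291e+02 -4.3800e+00  2.1815e+02  1.7997e+02 -5.0000e-02  8.7890e+01
   7.5000e-01  5.0000e-01 -1.9700e+00]]
[248 148]
[248 146]
[300 178]
[302 165]
```

View pics/m.png

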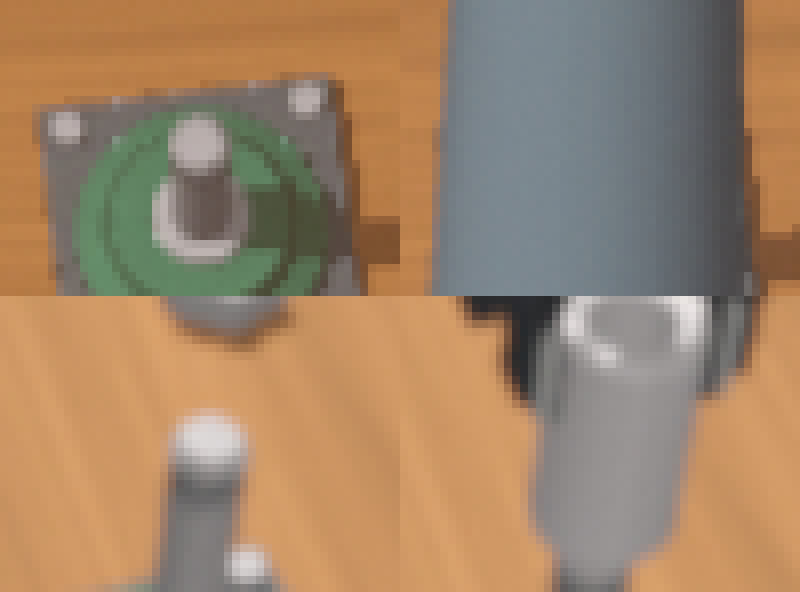

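The side view shows the shaft under the sleeve, about 1.1 raw px left of the sleeve axis (roughly 2.5 mm toward -x). I'll correct for that and descend gently while watching the force.

Emit:
play_rows(rows=[[-0.004, -0.0095, 0.03, 0, 0, 0, -1], [0, 0, 0.03, 0, 0, 0, -1], [0, 0, 0, 0, 0, 0, -1], [0, 0, 0, 0, 0, 0, -1], [0, 0, 0, 0, 0, 0, -1], [0, 0, 0, 0, 0, 0, -1]])

```text
time: 18.05
eef_pos: [610.9, -4.9, 205.9]
ee_rot: [180.0, -0.0, 87.9]
contact_force: [0.6, -0.4, -2.9]
opening: 45.2
grip_force: 52.0
```

Emit:
play_rows(rows=[[0, 0, 0.01, 0, 0, 0, -1], [0, 0, 0.01, 0, 0, 0, -1], [0, 0, 0.01, 0, 0, 0, -1], [0, 0, 0, 0, 0, 0, -1]])

```text
time: 18.45
eef_pos: [611.2, -4.6, 199.7]
ee_rot: [180.0, -0.1, 87.9]
contact_force: [1.0, 1.2, -1.3]
opening: 45.1
grip_force: 52.2
```

Emit:
play_rows(rows=[[0, 0, 0.01, 0, 0, 0, -1], [0, 0, 0.01, 0, 0, 0, -1], [0, 0, 0.01, 0, 0, 0, -1], [0, 0, 0, 0, 0, 0, -1], [0, 0, 0, 0, 0, 0, -1]])

```text
time: 18.95
eef_pos: [611.7, -4.3, 193.8]
ee_rot: [179.9, -0.1, 87.9]
contact_force: [3.7, 2.6, -2.7]
opening: 45.2
grip_force: 51.9
```

```bash
python3 - <<'E'
from plan import *
s=r.get_state();print(s["eef_pos"],s["ee_rot"],s["contact_force"],s["moment"])
E
```

```text
[611.67453524  -4.30014649 193.77316293] [ 1.79889441e+02 -8.45950226e-02  8.79308985e+01] [ 3.67753261  2.59427772 -2.67259687] [ 0.50989492 -1.05806076 -0.03720709]
```

Emit:
play_rows(rows=[[0.005, 0.0065, 0.02, 0, 0, 0, -1], [0, 0, 0.05, 0, 0, 0, -1], [0, 0, 0.05, 0, 0, 0, -1], [0, 0, 0.05, 0, 0, 0, -1], [0, 0, 0, 0, 0, 0, -1], [0, 0, 0, 0, 0, 0, -1]])

```text
time: 19.55
eef_pos: [611.6, -3.6, 158.4]
ee_rot: [-179.9, -0.0, 87.9]
contact_force: [3.4, 2.3, -4.6]
opening: 45.4
grip_force: 51.8
```

Emit:
play_rows(rows=[[0, 0, 0.06, 0, 0, 0, -1], [0, 0, 0.06, 0, 0, 0, -1], [0, 0, 0.06, 0, 0, 0, -1], [0, 0, 0.06, 0, 0, 0, -1], [0, 0, 0, 0, 0, 0, -1], [0, 0, 0, 0, 0, 0, -1]])

```text
time: 20.15
eef_pos: [611.6, -3.5, 110.6]
ee_rot: [-179.9, -0.0, 87.9]
contact_force: [2.5, 1.6, -4.3]
opening: 45.2
grip_force: 51.9
```

```bash
python3 - <<'E'
from plan import *
s=r.get_state();print(s["eef_pos"],s["ee_rot"],s["contact_force"],s["moment"])
E
```

```text
[611.58616807  -3.54640812 110.63868522] [-1.79899863e+02 -4.43568370e-02  8.79262048e+01] [ 2.48427833  1.56180577 -4.26141019] [ 0.40907913 -0.77884882 -0.00935966]
```

Emit:
play_rows(rows=[[0, 0, 0.03, 0, 0, 0, -1], [0, 0, 0.025, 0, 0, 0, -1], [0, 0, 0.015, 0, 0, 0, -1], [0, 0, 0.005, 0, 0, 0, -1], [0, 0, 0, 0, 0, 0, -1], [0, 0, 0, 0, 0, 0, -1]])

```text
time: 20.75
eef_pos: [611.9, -4.0, 96.5]
ee_rot: [-180.0, -0.0, 87.9]
contact_force: [2.1, 0.7, -1.9]
opening: 45.2
grip_force: 52.3
```

Emit:
play_rows(rows=[[0, 0, 0.005, 0, 0, 0, -1], [0, 0, 0.005, 0, 0, 0, -1], [0, 0, 0, 0, 0, 0, -1], [0, 0, 0, 0, 0, 0, -1]])

```text
time: 21.15
eef_pos: [611.9, -4.0, 94.6]
ee_rot: [-180.0, -0.0, 87.9]
contact_force: [0.6, 0.1, -2.0]
opening: 45.0
grip_force: 52.3
```

Emit:
play_rows(rows=[[0, 0, 0.006, 0, 0, 0, -1], [0, 0, 0.004, 0, 0, 0, -1], [0, 0, 0, 0, 0, 0, -1], [0, 0, 0, 0, 0, 0, -1]])

```text
time: 21.55
eef_pos: [611.9, -4.0, 94.0]
ee_rot: [-179.9, -0.1, 87.9]
contact_force: [-0.9, 0.4, 6.0]
opening: 44.9
grip_force: 53.0
```

Emit:
play_rows(rows=[[0, 0, 0, 0, 0, 0, 0.3], [0, 0, 0, 0, 0, 0, 1], [0, 0, 0, 0, 0, 0, 1], [0, 0, 0, 0, 0, 0, 1], [0, 0, -0.15, 0, 0, 0, 1], [0, 0, -0.2, 0, 0, 0, 1], [0, 0, -0.22, 0, 0, 0, 1], [0, 0, -0.15, 0, 0, 0, 1]])

```text
time: 22.35
eef_pos: [613.1, -4.3, 239.9]
ee_rot: [179.8, -0.1, 87.9]
contact_force: [0.9, -0.6, 0.6]
opening: 85.4
grip_force: 0.0
```

```bash
python3 - <<'E'
from plan import *
s=r.get_state();print(s["eef_pos"],s["ee_rot"])
plan([440,15,200],[180,0,88],1,s=s)
E
```

```text
[613.1208121   -4.3432073  239.87188138] [ 1.79822173e+02 -5.94094980e-02  8.78844884e+01]
4
[0.0161, -0.2173, 0.0492, 0.0002, -0.0001, -0.0002, 1.0],
[0.0162, -0.2173, 0.0493, 0.0002, -0.0001, -0.0002, 1.0],
[0.0164, -0.2172, 0.0495, 0.0002, -0.0001, -0.0002, 1.0],
[0.0165, -0.2172, 0.0497, 0.0002, -0.0001, -0.0002, 1.0],
```

Emit:
play_rows(rows=[[0.016, -0.217, 0.02, 0, 0, 0, 1], [0.016, -0.217, 0.049, 0, 0, 0, 1], [0.016, -0.217, 0.06, 0, 0, 0, 1], [0.016, -0.217, 0.065, 0, 0, 0, 1], [0, 0, 0, 0, 0, 0, 1], [0, 0, 0, 0, 0, 0, 1], [0, 0, 0, 0, 0, 0, 1], [0, 0, 0, 0, 0, 0, 1]])

```text
time: 23.15
eef_pos: [441.4, 15.1, 199.3]
ee_rot: [179.8, -0.1, 87.9]
contact_force: [-0.1, -0.3, 0.1]
opening: 85.2
grip_force: 0.0
```

```bash
python3 - <<'E'
from plan import *
s=r.get_state();print(s["eef_pos"],s["ee_rot"],s["joint_pos"].round(1))
f=r.grab_frame("wrist");pickle.dump((f,s),open("w5.pkl","wb"))
img=f["color"];hsv=cv2.cvtColor(img,cv2.COLOR_BGR2HSV)
q=proj(f,[[439.5,20,10]],s)[0].astype(int);print(q)
m=(hsv[...,1]<60).astype(np.uint8);m=m[q[1]-50:q[1]+50,q[0]-60:q[0]+60]
cs,h=cv2.findContours(m,cv2.RETR_CCOMP,cv2.CHAIN_APPROX_NONE)
for c,hh in zip(cs,h[0]):
    if cv2.contourArea(c)>150:
        el=cv2.fitEllipse(c);ce=np.array(el[0])+q-[60,50];print(hh[3],ce,el[1:],cv2.boundingRect(c),unproj(f,[ce],10,s)[0],unproj(f,[ce],0,s)[0])
cv2.imwrite("pics/w5.png",cv2.resize(img,(800,600)))
E
```

```text
[441.44842177  15.14764859 199.28991471] [ 1.79833618e+02 -5.60395862e-02  8.78759555e+01] [-25.    0.4  17.9 121.7  -0.2  57.8  -9.1]
[246 158]
-1 [246.01019287 157.24691772] ((58.230377197265625, 58.381649017333984), 115.99223327636719) (31, 20, 59, 59) [438.64257685  21.76488968  10.        ] [438.46240097  19.61799282   0.        ]
0 [246.07341766 157.45891571] ((27.232494354248047, 29.24024200439453), 88.58353424072266) (45, 36, 31, 28) [438.69698506  21.54655926  10.        ] [438.51845252  19.39306791   0.        ]
```

```bash
python3 - <<'E'
from plan import *
plan([438.4,21,40],[180,0,88],1)
E
```

```text
4
[0.007, -0.0044, 0.1989, 0.0002, -0.0001, -0.0002, 1.0],
[0.007, -0.0042, 0.1989, 0.0002, -0.0001, -0.0002, 1.0],
[0.0071, -0.0041, 0.1989, 0.0002, -0.0001, -0.0002, 1.0],
[0.0071, -0.004, 0.1989, 0.0002, -0.0001, -0.0002, 1.0],
```

Emit:
play_rows(rows=[[0.007, -0.004, 0.199, 0.0002, -0.0001, 0, 1], [0.007, -0.004, 0.199, 0.0002, -0.0001, 0, 1], [0.007, -0.004, 0.199, 0.0002, -0.0001, 0, 1], [0.007, -0.004, 0.199, 0.0002, -0.0001, 0, 1], [0, 0, 0, 0, 0, 0, 1], [0, 0, 0, 0, 0, 0, 1], [0, 0, 0, 0, 0, 0, 1], [0, 0, 0, 0, 0, 0, 1]])

```text
time: 24.0
eef_pos: [438.5, 21.2, 41.1]
ee_rot: [179.9, -0.1, 87.9]
contact_force: [-0.1, 0.1, -0.1]
opening: 85.3
grip_force: 0.0
```

```bash
python3 - <<'E'
from plan import *
plan([438.4,21,-2.5],[180,0,88],1,v=20)
s=r.get_state();print(s["eef_pos"],s["ee_rot"])
E
```

```text
3
[-0.0005, -0.0003, 0.0727, 0.0003, -0.0001, -0.0002, 1.0],
[-0.0005, -0.0002, 0.0727, 0.0003, -0.0001, -0.0002, 1.0],
[-0.0004, -0.0002, 0.0727, 0.0003, -0.0001, -0.0002, 1.0],
[438.48408068  21.2490469   41.11980272] [ 1.79860221e+02 -6.17259180e-02  8.78897325e+01]
```

Emit:
play_rows(rows=[[0, 0, 0.08, 0.0003, 0, 0, 1], [0, 0, 0.08, 0.0003, 0, 0, 1], [0, 0, 0.04, 0, 0, 0, 1], [0, 0, 0.018, 0, 0, 0, 1], [0, 0, 0, 0, 0, 0, 0.7], [0, 0, 0, 0, 0, 0, 0.6], [0, 0, 0, 0, 0, 0, 0.5], [0, 0, 0, 0, 0, 0, 0.5]])

```text
time: 24.8
eef_pos: [436.1, 21.0, -4.4]
ee_rot: [-179.8, 0.0, 87.9]
contact_force: [0.4, -0.5, 1.1]
opening: 64.5
grip_force: 0.2
```

Emit:
play_rows(rows=[[0, 0, 0, 0, 0, 0, 0.3], [0, 0, 0, 0, 0, 0, 0], [0, 0, 0, 0, 0, 0, -1], [0, 0, 0, 0, 0, 0, -1]], squeeze=50)

```text
time: 25.2
eef_pos: [436.9, 21.0, -3.8]
ee_rot: [-179.8, -0.0, 87.9]
contact_force: [-0.9, 1.1, 7.2]
opening: 58.3
grip_force: 53.2
```

```bash
python3 - <<'E'
from plan import *
s=r.get_state();print(s["eef_pos"],s["ee_rot"],s["contact_force"],s["opening"],s["grip_force"])
E
```

```text
[436.88904586  21.00803992  -3.78468353] [-1.79839727e+02 -6.88798625e-03  8.79016836e+01] [-0.91041083  1.05355165  7.17207454] 58.26994049486784 53.15150613896549
```

Emit:
play_rows(rows=[[0, 0, -0.05, 0, 0, 0, -1], [0, 0, -0.15, 0, 0, 0, -1], [0, 0, -0.2, 0, 0, 0, -1], [0, 0, -0.24, 0, 0, 0, -1], [0, 0, -0.24, 0, 0, 0, -1], [0, 0, -0.2, 0, 0, 0, -1], [0, 0, -0.1, 0, 0, 0, -1], [0, 0, 0, 0, 0, 0, -1]])

```text
time: 26.0
eef_pos: [438.9, 21.2, 234.7]
ee_rot: [179.9, -0.1, 87.9]
contact_force: [1.0, 0.1, -1.5]
opening: 58.2
grip_force: 55.0
```

```bash
python3 - <<'E'
from plan import *
s=r.get_state();print(s["eef_pos"],s["ee_rot"],s["opening"])
plan([613,-75,230],[180,0,88],-1,s=s)
E
```

```text
[438.88947266  21.21433637 234.69989349] [ 1.79852403e+02 -1.22334948e-01  8.78924669e+01] 58.21112258676134
5
[-0.0898, 0.1775, 0.005, 0.0002, -0.0001, -0.0001, -1.0],
[-0.0898, 0.1775, 0.0049, 0.0002, -0.0001, -0.0001, -1.0],
[-0.0899, 0.1775, 0.0049, 0.0002, -0.0001, -0.0001, -1.0],
[-0.09, 0.1774, 0.0048, 0.0002, -0.0001, -0.0001, -1.0],
[-0.09, 0.1774, 0.0048, 0.0002, -0.0001, -0.0001, -1.0],
```

Emit:
play_rows(rows=[[-0.09, 0.177, 0.005, 0, 0, 0, -1], [-0.09, 0.177, 0.005, 0, 0, 0, -1], [-0.09, 0.177, 0.005, 0, 0, 0, -1], [-0.09, 0.177, 0.005, 0, 0, 0, -1], [-0.09, 0.177, 0.005, 0, 0, 0, -1], [0, 0, 0, 0, 0, 0, -1], [0, 0, 0, 0, 0, 0, -1], [0, 0, 0, 0, 0, 0, -1]])

```text
time: 26.8
eef_pos: [608.3, -74.6, 223.4]
ee_rot: [-179.5, -0.0, 87.9]
contact_force: [-0.4, -0.8, -1.8]
opening: 58.5
grip_force: 55.0
```

Emit:
play_rows(rows=[[0, 0, 0, 0, 0, 0, -1], [0, 0, 0, 0, 0, 0, -1], [0, 0, 0, 0, 0, 0, -1]])

```text
time: 27.1
eef_pos: [609.9, -74.7, 225.7]
ee_rot: [-179.8, -0.0, 88.0]
contact_force: [-0.2, -0.3, -1.4]
opening: 58.3
grip_force: 55.0
```

```bash
python3 - <<'E'
from plan import *
s=r.get_state();print(s["eef_pos"],s["ee_rot"])
f=r.grab_frame("wrist");pickle.dump((f,s),open("w6.pkl","wb"))
cv2.imwrite("pics/w6.png",cv2.resize(f["color"],(800,600),interpolation=cv2.INTER_CUBIC))
R=Ro.from_euler("xyz",s["ee_rot"],degrees=True);t=np.linspace(0,2*np.pi,400)
for dx in(-1,0,1,2):
    for rr in(30,14.5):
        q=proj(f,R.apply(np.c_[dx+rr*np.cos(t),rr*np.sin(t),np.full(400,-13.8)])+s["eef_pos"],s)/.64;print(dx,rr,q.min(0).round(1),q.max(0).round(1))
for p in((612,-4),(613.2,-2.2)):
    q=proj(f,np.c_[p[0]+12.5*np.cos(t),p[1]+12.5*np.sin(t),np.full(400,150)],s)/.64;print(p,q.min(0).round(1),q.max(0).round(1))
E
```

```text
[609.9308859  -74.74760965 225.73429968] [-1.79750461e+02 -1.14988053e-02  8.79590767e+01]
-1 30 [280.1 326. ] [497.  516.4]
-1 14.5 [336.2 380. ] [440.9 471.7]
0 30 [279.9 322.4] [497.2 513.6]
0 14.5 [336.1 376.6] [441.  468.8]
1 30 [279.7 318.8] [497.4 510.8]
1 14.5 [336.  373.2] [441.1 465.8]
2 30 [279.4 315.1] [497.7 508. ]
2 14.5 [335.9 369.8] [441.2 462.8]
(612, -4) [357.6 114.3] [420.4 179.4]
(613.2, -2.2) [360.4 109.3] [423.4 174.7]
```

View pics/w6.png

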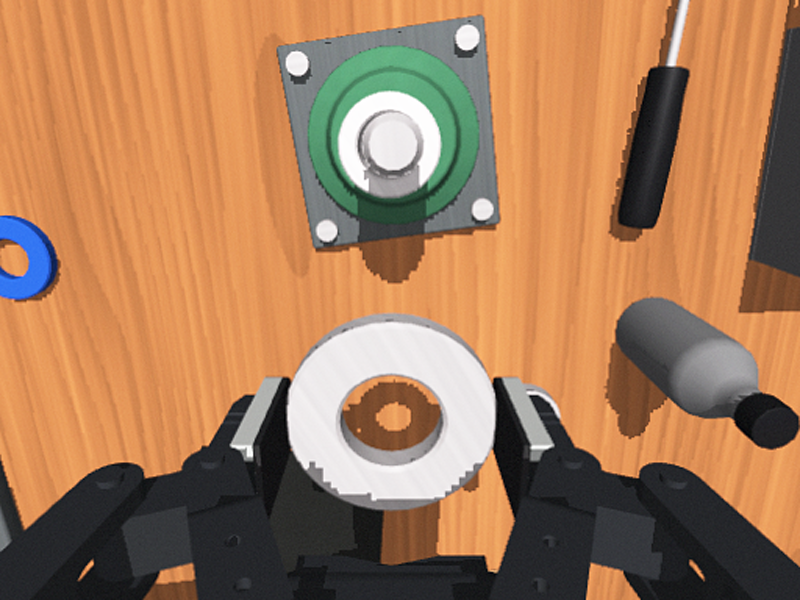

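The view shows the sleeve seated with the shaft rim centre at (391,142). The washer is held flat with its bore at (391,~420). Now I move over the shaft.

Emit:
play_rows(rows=[[0.12, 0, 0, 0, 0, 0, -1], [0.12, 0, 0, 0, 0, 0, -1], [0.118, -0.001, 0, 0, 0, 0, -1], [0, 0, 0.1, 0, 0, 0, -1], [0, 0, 0.12, 0, 0, 0, -1], [0, 0, 0.09, 0, 0, 0, -1], [0, 0, 0, 0, 0, 0, -1], [0, 0, 0, 0, 0, 0, -1]])

```text
time: 27.95
eef_pos: [612.4, -3.8, 163.6]
ee_rot: [-179.7, 0.0, 87.9]
contact_force: [0.6, -0.3, -2.2]
opening: 58.2
grip_force: 54.9
```

Emit:
play_rows(rows=[[0, 0, 0, 0, 0, 0, -1], [0, 0, 0, 0, 0, 0, -1], [0, 0, 0, 0, 0, 0, -1], [0, 0, 0, 0, 0, 0, -1]])

```text
time: 28.35
eef_pos: [612.9, -3.9, 164.0]
ee_rot: [-179.8, 0.0, 87.9]
contact_force: [0.1, 0.1, -2.0]
opening: 58.6
grip_force: 54.9
```

```bash
python3 - <<'E'
from plan import *
s=r.get_state();print(s["eef_pos"],s["ee_rot"],s["contact_force"],s["moment"])
plan([612.3,-3.2,154],[180,0,88],-1,s=s)
E
```

```text
[612.87354485  -3.9092317  164.01499445] [-1.79793421e+02  1.28413399e-02  8.79045064e+01] [ 0.10676393  0.14661486 -1.9890335 ] [-0.00102351 -0.07340661 -0.0103451 ]
1
[0.0035, -0.0028, 0.0501, -0.0011, 0.0001, -0.0005, -1.0],
```

Emit:
play_rows(rows=[[0.0035, -0.003, 0.03, -0.001, 0, 0, -1], [0, 0, 0.03, 0, 0, 0, -1], [0, 0, 0.01, 0, 0, 0, -1], [0, 0, 0.01, 0, 0, 0, -1], [0, 0, 0, 0, 0, 0, -1], [0, 0, 0, 0, 0, 0, -1]])

```text
time: 28.95
eef_pos: [611.9, -3.2, 147.3]
ee_rot: [-179.9, 0.0, 87.9]
contact_force: [-0.7, -1.0, -2.0]
opening: 58.1
grip_force: 54.9
```

Emit:
play_rows(rows=[[0, 0, 0.01, 0, 0, 0, -1], [0, 0, 0.01, 0, 0, 0, -1], [0, 0, 0, 0, 0, 0, -1], [0, 0, 0, 0, 0, 0, -1]])

```text
time: 29.35
eef_pos: [611.8, -3.1, 143.2]
ee_rot: [-179.9, 0.0, 87.9]
contact_force: [0.1, 0.1, -2.9]
opening: 58.5
grip_force: 54.9
```

Emit:
play_rows(rows=[[0, 0, 0.025, 0, 0, 0, -1], [0, 0, 0.03, 0, 0, 0, -1], [0, 0, 0.025, 0, 0, 0, -1], [0, 0, 0.015, 0, 0, 0, -1], [0, 0, 0, 0, 0, 0, -1], [0, 0, 0, 0, 0, 0, -1]])

```text
time: 29.95
eef_pos: [611.8, -3.2, 124.1]
ee_rot: [-179.9, 0.0, 87.9]
contact_force: [-0.3, -0.4, -2.3]
opening: 58.4
grip_force: 54.9
```

Emit:
play_rows(rows=[[0, 0, 0.005, 0, 0, 0, -1], [0, 0, 0.004, 0, 0, 0, -1], [0, 0, 0, 0, 0, 0, -1], [0, 0, 0, 0, 0, 0, -1]])

```text
time: 30.35
eef_pos: [611.8, -3.2, 122.6]
ee_rot: [-179.9, 0.0, 87.9]
contact_force: [0.0, 0.0, -1.1]
opening: 58.1
grip_force: 55.0
```

Emit:
play_rows(rows=[[0, 0, 0.005, 0, 0, 0, -1], [0, 0, 0.004, 0, 0, 0, -1], [0, 0, 0, 0, 0, 0, -1], [0, 0, 0, 0, 0, 0, -1]])

```text
time: 30.75
eef_pos: [612.0, -3.2, 121.4]
ee_rot: [-179.9, 0.0, 87.9]
contact_force: [-0.8, 0.0, 3.5]
opening: 58.5
grip_force: 55.5
```

Contact is at 121.4, where 121.2 was expected, so the washer is seated. Next I release and retreat.

Emit:
play_rows(rows=[[0, 0, 0.002, 0, 0, 0, -1], [0, 0, 0, 0, 0, 0, 0.5], [0, 0, 0, 0, 0, 0, 1], [0, 0, 0, 0, 0, 0, 1], [0, 0, 0, 0, 0, 0, 1], [0, 0, -0.1, 0, 0, 0, 1], [0, 0, -0.2, 0, 0, 0, 1], [0, 0, -0.24, 0, 0, 0, 1]])

```text
time: 31.55
eef_pos: [610.1, -3.0, 227.0]
ee_rot: [-179.6, 0.1, 87.9]
contact_force: [1.5, -0.4, 1.5]
opening: 85.5
grip_force: 0.0
```

Emit:
play_rows(rows=[[-0.2, 0, -0.1, 0, 0, 0, 1], [-0.2, 0, 0, 0, 0, 0, 1], [0, 0, 0, 0, 0, 0, 1], [0, 0, 0, 0, 0, 0, 1], [0, 0, 0, 0, 0, 0, 1], [0, 0, 0, 0, 0, 0, 1]])

```text
time: 32.15
eef_pos: [609.0, -80.9, 247.6]
ee_rot: [-179.8, -0.0, 88.1]
contact_force: [-0.0, 0.6, 1.0]
opening: 85.5
grip_force: 0.0
```

```bash
python3 - <<'E'
from plan import *
s=r.get_state();print(s["eef_pos"],s["opening"],s["contact_force"])
f=r.grab_frame("wrist")
g=cv2.cvtColor(f["color"],cv2.COLOR_BGR2HSV)
q=proj(f,[[612.5,-2.5,135]],s)[0].astype(int);print(q)
# bright low-saturation blob = washer top face (60 dia at z 135); fit ellipse, check centre and width
m=((g[...,1]<40)&(g[...,2]>120)).astype(np.uint8)[q[1]-60:q[1]+60,q[0]-65:q[0]+65]
cs,_=cv2.findContours(m,cv2.RETR_EXTERNAL,cv2.CHAIN_APPROX_NONE);c=max(cs,key=cv2.contourArea)
el=cv2.fitEllipse(cv2.convexHull(c));ce=np.array(el[0])+q-[65,60];P=unproj(f,[ce],135,s)[0]
w=unproj(f,[ce-[el[1][1]/2,0],ce+[el[1][1]/2,0]],135,s)
print(ce,el[1],P,np.linalg.norm(w[1]-w[0]))
E
```

```text
[609.0367255  -80.91187763 247.5959261 ] 85.48931369756478 [-0.0240904   0.60423485  1.03157847]
[250  81]
[251.34369659  81.88757706] (82.50384521484375, 86.0389175415039) [612.78793233  -2.75147066 135.        ] 61.96657063059458
```

The washer's top face measures about 60 mm across, centred on the shaft at z = 135, so it is seated. I'm handing the job in.

```bash
python3 -c "
from rig import r
print(r.sign_off())"
```

```text
the job is handed in; nothing more can be done
None
```

The sleeve was stood on the mat, released and regrasped, then seated on the shoulder with the washer flat on top. Both are released and the arm is clear at about 32 s; the job is handed in, but the judge returned no verdict.

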